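Scoop ceramic support balls onto the balance

ROBOT

A 6-joint arm with a two-finger parallel gripper is mounted at the origin on the work surface. World frame = base frame: x ahead of the robot, y to its left, z up, the work surface at z = 0. Lengths are in m, angles in rad, forces in N, time in s.
With the tool pointing down it reaches from about 0.275 to 0.75 m from the base axis. Payload 10.2 kg.
Tool frame: the origin (TCP) lies between the finger pads; the fingertips stand 14 mm ahead of it and the grasp point (between the pads) lies 5 mm behind it (env.tips_ahead is the distance from the TCP to the fingertips, in m); z points along the fingers, x is the direction in which the jaws open and shut, and the axes are right-handed (so a half turn about z gives the same grasp; the last joint's range is limited). The gripper opens to 85 mm and grips with 20 to 120 N. Pads are 22 mm wide; open, the fingers measure 114 mm over their backs; the gripper's body (76 mm by 85 mm) begins 54 mm behind the grasp point. The pads swing forward as they close: fully open they stand 13 mm farther back than shut.
Start: joints at [-1.405, 0.313, 1.498, -0, 1.331, -0.223], TCP at [0.199, -0.486, 0.245] pointing down, gripper open.
Joint ranges: [-2.94, 2.94], [-0.97, 2.17], [0.19, 2.56], [-1.23, 4.37], [0.02, 3.11], [-2.88, 2.88]. Speed limits (rad/s): [2.39, 2.39, 3.01, 3.14, 3.14, 3.14].

INTERFACE

Orientations are given as a rotation vector (axis times angle).
In Python, from station import status, grab_frame, sign_off, env gives the robot as it stands. The module is installed in compiled form; this text tells all that it offers.
- The arm moves only by the tool carry_out, never from a script. Its argument "deltas" is a list of rows, each a list of 2 entries, a list of its own where there are three numbers: the shift along the tool's x, y, z in mm, then the turn, a rotation vector about the tool's x, y, z in rad. In form: [[[dx, dy, dz], [rx, ry, rz]], ...]. A call has 1 to 5 rows; each row shifts and turns the commanded pose from where the row before left it, along the tool's axes as they then stand; what a row does not reach is not made up. A row lasts 1/12 s, in which the tool goes at most 41.7 mm and 7.16 degrees, less where a joint would pass 70% of its speed; a pose out of reach is approached as far as the arm can. A call with a gripper value outside its range is refused whole. "grip" is the gripper command: -1 is fully open, 1 is shut, values between are in proportion, set as the call begins (left out, the last holds). The fingers move at their own pace and stop on an object; "squeeze" is the grip in N (left out, the last holds). Time passes only in rows, so rows that do not move let the fingers close. It gives the time, the measured TCP pose, the force and the opening at its end, in the units of the state.
- status.state(): the state, without advancing time (a new reading comes with each control period).
- grab_frame(name): name is "scene" or "top" or "wrist"; returns a dict with "frame" (400x640x3 uint8, red, green, blue), "z_map" (400x640 float32, m along the optical axis (not along the pixel's ray), 0 where there is no reading), "mtx" (3x3 intrinsics, pixels), "R" (3x3) and "t" (3): a world point X has camera coordinates R X + t. Camera axes: x right, y down, z forward; pixel columns grow to the right and rows downward; lengths in m; the calibration is good to about 2 mm. A picture is of the moment at which its call begins.
- sign_off(): hands the job in, once; it reports no verdict.
The state is a dict: "t": time; "q": joint angles; "qd": joint speeds; "tau": joint torques, N m; "tool_pos": TCP position; "orientation": TCP orientation; "wrist_force": force on the tool from outside, world axes, zero at the start; "wrist_torque": the same for the moment, N m; "opening": opening from 0.0 (shut) to 1.0 (fully open).
Only numpy, scipy, OpenCV 4.12 (cv2) and the standard library are available. Lean on these libraries where they do the work, as an engineer would, in place of code of your own. Each camera call takes 0.05 s, during which the arm holds its last target.

TASK

Take the tall vial that was left standing in the steel trough and stand it upright on the grey mat, then pick up the scoop and use it to carry all five ceramic balls from the trough into the dish on the balance. Never touch the balls with the fingers. Finish by laying the scoop flat on the bench, and leave the other things on the bench where they are.

Things in the scene. Friction and masses are not known exactly. Their poses are not given: they have to be found in the camera images.
- tray: Heavy (fixed) stainless stock trough, open on top, 270 x 80 mm outside and 53 mm high (rim), walls 5 mm; inside 260 x 70 mm, upright walls, the two corners at its +x end bevelled (16 mm legs). Origin: centre of its footprint on the bench. Its x axis runs along its length, z up; the five balls lie in its +x half, the stray vial stands in its -x half.
- tray_floor (a point): Middle of the trough's inner floor, 13 mm above the bench, axes as the tray; the rim is 40 mm above it.
- balance: White laboratory balance (fixed), 200 (x) x 170 (y) x 50 mm, display on its -x face, with a round steel dish fixed on its weighing plate. Origin: centre of its underside.
- dish_floor (a point): Centre of the inner floor of the balance's dish, 62 mm above the bench. Inside radius 55 mm at the floor, 65 mm at the rim, which is 46 mm higher.
- dish_rim (a point): Centre of the dish's mouth, level with its rim, 108 mm above the bench; rim radius 68 mm outside.
- mat: Grey felt mat (fixed), 170 x 170 x 3 mm, for sample vials. Origin: centre of its underside. Two smaller vials stand on it along its +x edge (about x = +58 mm, y = -45 and +42 mm in the mat's frame, radius up to 18 mm); the rest of it is free.
- vial: Tall brown capped sample vial, standing in the trough at the start: radius 18 mm, 110 mm high; the top 18 mm is a black cap of radius 15 mm. Origin: centre of its underside; z is its upright axis. About 90 g.
- scoop: Steel hand scoop flat on the bench, 160 g. Pan 95 long (x), 60 wide outside, 56 inside; back wall (x = -47) 32 mm high, side walls from it to x = +14 (last 17 mm 18 high), then a bare floor, its thin nose narrowing over the last 14 mm to 33 mm at the lip (x = +47). Origin: under the pan centre. Handle bar 16 wide, 20 tall, level, from x = -46 to -140 mm, axis 70 above the underside.
- scoop_grip (a point): Middle of the scoop's handle bar, 95 mm behind (-x) and 70 mm above the scoop's origin; axes as the scoop. The post that carries the bar stands up to 8 mm out behind the pan's back wall.
- scoop_lip (a point): Middle of the scoop's front lip, at its underside, 47 mm ahead (+x) of the scoop's origin.
- ball1: Cream ceramic support ball, 24 mm across, 16 g. Origin at its centre.
- ball2: Cream ceramic support ball, 24 mm across, 16 g. Origin at its centre.
- ball3: Cream ceramic support ball, 24 mm across, 16 g. Origin at its centre.
- ball4: Cream ceramic support ball, 24 mm across, 16 g. Origin at its centre.
- ball5: Cream ceramic support ball, 24 mm across, 16 g. Origin at its centre.
- vial_b: Smaller brown vial on the mat, radius 18 mm, 85 mm high; a bystander.
- vial_c: Small brown vial on the mat, radius 15 mm, 70 mm high; a bystander.
- reagent: Glass reagent bottle, radius 26 mm, 120 mm high; a bystander.
- beaker: Small glass beaker, radius 27 mm, 60 mm high; a bystander.
- marker: Marker pen lying on the bench, 110 x 12 x 12 mm, origin under its middle; a bystander.

How it is judged:
On the way, in this order (a step that is already met when the one before it is completed fails the run):
1. the vial stands upright on the mat, let go (angle between vial's own z axis and vertical below 0.1 rad and z of vial in the frame of mat below 0.008 m and height (world z) of vial above 0 m and x of vial in the frame of mat between -0.078 and 0.078 m and y of vial in the frame of mat between -0.078 and 0.078 m and contact force between the fingers and vial below 0.1 N), for 0.2 s.
2. at least one ball is carried in the scoop's pan, clear above the trough (((x of ball1 in the frame of scoop between -0.047 and 0.055 m and y of ball1 in the frame of scoop between -0.03 and 0.03 m and z of ball1 in the frame of scoop between 0 and 0.05 m and height (world z) of ball1 above 0.085 m) or (x of ball2 in the frame of scoop between -0.047 and 0.055 m and y of ball2 in the frame of scoop between -0.03 and 0.03 m and z of ball2 in the frame of scoop between 0 and 0.05 m and height (world z) of ball2 above 0.085 m) or (x of ball3 in the frame of scoop between -0.047 and 0.055 m and y of ball3 in the frame of scoop between -0.03 and 0.03 m and z of ball3 in the frame of scoop between 0 and 0.05 m and height (world z) of ball3 above 0.085 m) or (x of ball4 in the frame of scoop between -0.047 and 0.055 m and y of ball4 in the frame of scoop between -0.03 and 0.03 m and z of ball4 in the frame of scoop between 0 and 0.05 m and height (world z) of ball4 above 0.085 m) or (x of ball5 in the frame of scoop between -0.047 and 0.055 m and y of ball5 in the frame of scoop between -0.03 and 0.03 m and z of ball5 in the frame of scoop between 0 and 0.05 m and height (world z) of ball5 above 0.085 m))), for 0.2 s.
3. all five balls are in the dish (horizontal distance between each of ball1, ball2, ball3, ball4, ball5 and dish_floor below 0.066 m and z of ball1 in the frame of dish_floor between 0 and 0.05 m and z of ball2 in the frame of dish_floor between 0 and 0.05 m and z of ball3 in the frame of dish_floor between 0 and 0.05 m and z of ball4 in the frame of dish_floor between 0 and 0.05 m and z of ball5 in the frame of dish_floor between 0 and 0.05 m), for 0.2 s.
At the end, for the whole second after the job is handed in: Vial upright (0.1 rad) on the mat, its centre within 78 mm of the mat centre along both mat axes; all five balls in the dish below the rim; scoop flat (0.1 rad), underside under 8 mm above the bench; all at rest (all of step 3 and angle between each of vial, scoop's own z axis and vertical below 0.1 rad and z of vial in the frame of mat below 0.008 m and height (world z) of vial above 0 m and x of vial in the frame of mat between -0.078 and 0.078 m and y of vial in the frame of mat between -0.078 and 0.078 m and height (world z) of scoop below 0.008 m and linear speed of each of ball1, ball2, ball3, ball4, ball5, scoop, vial below 0.03 m/s); the robot touches nothing.
It fails at once if a finger touches a ball (contact force between the fingers and ball1 above 0.3 N or contact force between the fingers and ball2 above 0.3 N or contact force between the fingers and ball3 above 0.3 N or contact force between the fingers and ball4 above 0.3 N or contact force between the fingers and ball5 above 0.3 N).
It fails at once if a bystander (small vials, reagent bottle, beaker, marker) is moved more than 30 mm (distance of any of vial_b, vial_c, reagent, beaker, marker from where it was at the start of the episode above 0.03 m).
It also fails if it takes over 72 s, if anything falls off the work surface, if the arm or the gripper's body presses on something with over 40 N, if the wrist force passes 120 N, or if a joint passes its speed limit or range.

## Working session

There is one attempt and no reset: what is moved stays moved. The work goes in short steps, Python scripts to look and compute and a tool call to move; the robot and the scene stay as the last step left them, time stands still between calls to the robot, and variables do not carry over. Pictures are saved under pics/ and viewed, and the job is handed in when it is done.

Besides the shell and the picture viewer there is one more tool, called after "Emit:" as name([rows], argument=value, ...), one row to a line, values as JSON. carry_out: Moves the arm, as the interface text tells. Its arguments: {"type":"object","properties":{"deltas":{"type":"array"},"grip":{"type":"number"},"squeeze":{"type":"number"}},"required":["deltas"]}

```bash
mkdir -p pics; ls; python3 - <<'E'
from station import status, grab_frame, env
import cv2,numpy as np
s=status.state();print(s['t'],s['tool_pos'],s['orientation'],s['wrist_force'],s['opening'])
for n in("scene","top","wrist"):
    f=grab_frame(n);np.savez(f"f_{n}.npz",**f)
    cv2.imwrite(f"pics/a_{n}.png",f['frame'][:,:,::-1]);print(n,f['R'].round(3).tolist(),f['t'])
E
```

```text
pics
0.0 [ 0.19895394 -0.48558856  0.24472472] [-2.60793188e+00  1.75000419e+00  1.42748276e-03] [-0.02213134  0.2579876  -0.54588786] 0.9996753697173044
scene [[-0.324, 0.946, -0.012], [0.711, 0.235, -0.663], [-0.624, -0.223, -0.749]] [ 0.16887807 -0.29620735  1.41627171]
top [[-0.003, -1.0, 0.006], [-0.987, 0.002, -0.163], [0.163, -0.006, -0.987]] [-0.02880432  0.51668588  1.19392116]
wrist [[0.38, -0.925, -0.002], [-0.883, -0.364, 0.296], [-0.274, -0.111, -0.955]] [-0.5243409  -0.03970768  0.37762103]
```

View pics/a_scene.png

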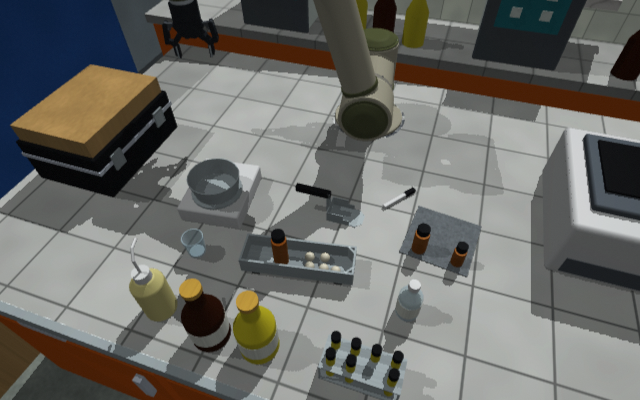

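View pics/a_top.png

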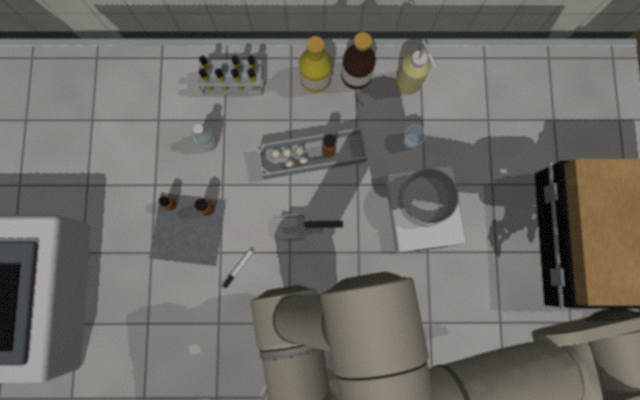

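View pics/a_wrist.png

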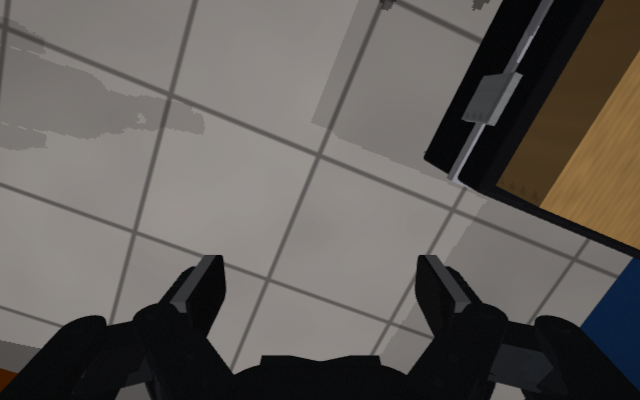

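The top view shows the trough at px (313,152) with the vial at (329,146) and balls near (285,155). The scoop is at (288,227) with its handle to the right, the dish at (428,197), and the mat at (188,230) with small vials at (168,203) and (205,207). The marker is at (238,267), the reagent bottle at (204,135) and the beaker at (414,135). Next I'll measure in an orthographic map.

```bash
cat > h.py <<'E'
import numpy as np,cv2
from scipy.spatial.transform import Rotation as Rn
def cloud(f):
    z=f['z_map'];v,u=np.nonzero(z>0);d=z[v,u];K=f['mtx']
    c=np.stack([(u-K[0,2])/K[0,0]*d,(v-K[1,2])/K[1,1]*d,d],1)
    return (c-f['t'])@f['R'], f['frame'][v,u]
def ortho(fs,x0,x1,y0,y1,res,fn):
    # image: up=+x, left=+y
    H=int((x1-x0)/res);W=int((y1-y0)/res)
    im=np.zeros((H,W,3),np.uint8);hm=np.full((H,W),-1.)
    for f in fs:
        P,C=cloud(f)
        r=((x1-P[:,0])/res).astype(int);c=((y1-P[:,1])/res).astype(int)
        ok=(r>=0)&(r<H)&(c>=0)&(c<W)&(P[:,2]<0.2)
        for i in np.argsort(P[:,2]):
            if ok[i] and P[i,2]>hm[r[i],c[i]]-0.002: im[r[i],c[i]]=C[i];hm[r[i],c[i]]=P[i,2]
    cv2.imwrite(fn,im[:,:,::-1]);return im,hm
E
python3 - <<'E'
from h import *
fs=[dict(np.load(f"f_{n}.npz")) for n in("top","scene")]
for f in fs: print(f['mtx'].round(1).tolist())
for i,f in enumerate(fs):
    im,hm=ortho([f],0.25,0.75,-0.3,0.4,0.002,f"pics/o{i}.png")
    a=np.clip(hm/0.13*255,0,255).astype(np.uint8);a=cv2.applyColorMap(a,cv2.COLORMAP_JET)
    im=np.vstack([im[:,:,::-1],a]);cv2.imwrite(f"pics/o{i}.png",cv2.resize(im,None,fx=1.2,fy=1.2))
    P,C=cloud(f);m=(P[:,0]>.3)&(P[:,0]<.35)&(abs(P[:,1])<.3);print(np.median(P[m,2]))
E
```

```text
[[493.8, 0.0, 318.9], [0.0, 493.8, 198.8], [0.0, 0.0, 1.0]]
[[416.2, 0.0, 318.4], [0.0, 416.2, 203.0], [0.0, 0.0, 1.0]]
0.0031229783621175176
-0.0008518174205152528
```

View pics/o0.png

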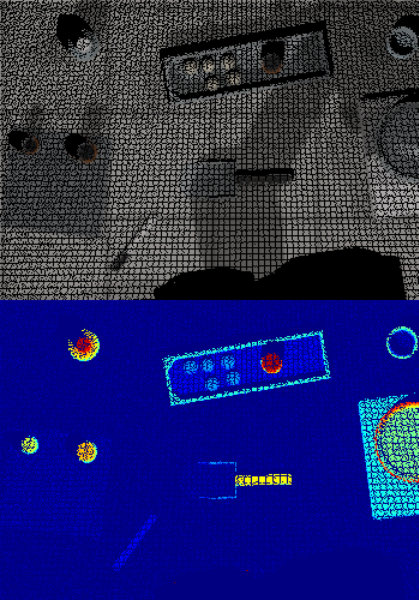

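View pics/o1.png

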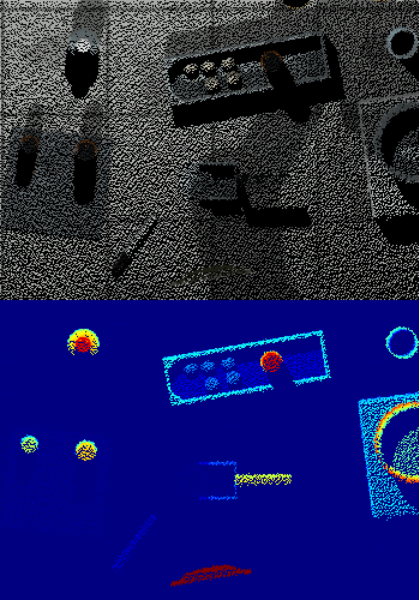

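```bash
cat > fit.py <<'E'
from h import *
from scipy.optimize import least_squares
def circ(p):
    f=lambda a:np.hypot(p[:,0]-a[0],p[:,1]-a[1])-a[2]
    return least_squares(f,[*p.mean(0),.05],loss='soft_l1',f_scale=.002).x
def run(fs,verbose=True):
    for n,f in fs.items():
        P,C=cloud(f);P=P.copy()
        b=lambda x0,x1,y0,y1,z0,z1:P[(P[:,0]>x0)&(P[:,0]<x1)&(P[:,1]>y0)&(P[:,1]<y1)&(P[:,2]>z0)&(P[:,2]<z1)]
        print('==',n)
        q=b(.56,.72,-.16,.14,.045,.06);r=cv2.minAreaRect((q[:,:2]*1000).astype(np.float32));print('tray',r,np.median(q[:,2]))
        q=b(.56,.72,-.16,.14,.11,.14);print('vialtop',len(q),q.mean(0), cv2.minEnclosingCircle((q[:,:2]*1000).astype(np.float32)))
        q=b(.56,.72,-.16,.14,.066,.10);print('vialbody',len(q),q.mean(0),cv2.minEnclosingCircle((q[:,:2]*1000).astype(np.float32)))
        q=b(.42,.48,-.15,.1,.05,.1);r=cv2.minAreaRect((q[:,:2]*1000).astype(np.float32));print('handle',r,np.median(q[:,2]),q[:,2].max())
        q=b(.38,.52,-.12,.1,.009,.05);r=cv2.minAreaRect((q[:,:2]*1000).astype(np.float32));print('panwalls',r)
        q=b(.40,.65,-.4,-.18,.1,.12);print('dishrim',circ(q[:,:2]),len(q))
        for nm,bb in (('vb',(.45,.52,.2,.3)),('vc',(.45,.55,.3,.42))):
            q=b(*bb,.04,.12)
            if len(q)>5: print(nm,cv2.minEnclosingCircle((q[:,:2]*1000).astype(np.float32)),q[:,2].max())
E
python3 - <<'E'
from fit import *
fs={n:dict(np.load(f"f_{n}.npz")) for n in("top","scene")}
run(fs)
# mat by colour top view
f=fs['top'];P,C=cloud(f);g=C.astype(float).mean(1)
m=(P[:,0]>.3)&(P[:,0]<.55)&(P[:,1]>.15)&(P[:,1]<.5)&(abs(P[:,2])<.02)
im,hm=ortho([f],.3,.58,.15,.45,.002,'pics/m.png')
# balls
for n,f in fs.items():
    P,C=cloud(f)
    m=(P[:,2]>.024)&(P[:,2]<.042)&(C.min(1)>110)&(P[:,0]>.58)&(P[:,0]<.68)&(P[:,1]>-.03)&(P[:,1]<.12)
    q=P[m];print(n,m.sum())
    X=[];p=q
    while len(p)>8:
        i=np.argmax(p[:,2]);d=np.hypot(*(p[:,:2]-p[i,:2]).T)
        s=p[d<.014]
        if len(s)>8:
            fn=lambda a:np.linalg.norm(s-[a[0],a[1],a[2]],axis=1)-.012
            a=least_squares(fn,[*s.mean(0)[:2],.025],loss='soft_l1',f_scale=.002).x;print(a.round(4),len(s))
        p=p[d>=.016]
f=fs['top'];i=f['frame'][185:275,145:260];cv2.imwrite('pics/mat.png',cv2.resize(i[:,:,::-1],None,fx=6,fy=6))
i=fs['scene']['frame'][170:290,230:370];cv2.imwrite('pics/tr.png',cv2.resize(i[:,:,::-1],None,fx=5.5,fy=5))
E
```

```text
== top
tray ((636.9440307617188, -10.886367797851562), (82.37718200683594, 270.2108459472656), 9.58940315246582) 0.05388984139080098
vialtop 135 [ 0.64490105 -0.0528392   0.12442945] ((645.95849609375, -52.865379333496094), 15.527624130249023)
vialbody 50 [ 0.63285164 -0.05269829  0.08425124] ((645.1636962890625, -53.29020309448242), 17.36541175842285)
handle ((450.4448547363281, -39.110416412353516), (16.385028839111328, 92.5695571899414), 0.9117664098739624) 0.08127704882151143 0.08677038286773858
panwalls ((459.49517822265625, -3.4498214721679688), (192.4216766357422, 107.77337646484375), 86.45075988769531)
dishrim [ 0.51325161 -0.29096695  0.06509664] 391
vb ((497.17156982421875, 256.0594482421875), 17.996593475341797) 0.09512443450290481
vc ((507.9811096191406, 350.547119140625), 15.074552536010742) 0.07957941514225517
== scene
tray ((635.7504272460938, -11.440689086914062), (83.86808776855469, 270.0228576660156), 9.815269470214844) 0.050930002109726334
vialtop 152 [ 0.6479426  -0.05192861  0.12012631] ((646.3211059570312, -52.09202575683594), 16.42551040649414)
vialbody 149 [ 0.65665194 -0.04679317  0.08576361] ((646.9939575195312, -51.97089385986328), 18.08185577392578)
handle ((451.1036071777344, -38.742252349853516), (21.202648162841797, 94.06287384033203), 2.6015243530273438) 0.0760242859419028 0.08187020514336127
panwalls ((448.849609375, 33.4095573425293), (68.27239227294922, 65.13350677490234), 89.80847930908203)
dishrim [ 0.51359305 -0.29124142  0.06555146] 304
vb ((498.7884826660156, 256.43695068359375), 17.498897552490234) 0.08989853784472163
vc ((509.3288879394531, 351.1542053222656), 15.400726318359375) 0.0748097442224531
top 212
[0.6088 0.0473 0.0274] 29
[0.6167 0.0107 0.0269] 28
[0.647  0.0185 0.0271] 33
[0.6407 0.0788 0.0274] 45
[0.6423 0.0539 0.0269] 45
scene 202
[0.619  0.0102 0.0237] 33
[0.6401 0.0533 0.0237] 44
[0.6384 0.0819 0.0237] 37
[0.6091 0.0459 0.0241] 41
[0.6457 0.0196 0.0236] 42
```

View pics/mat.png

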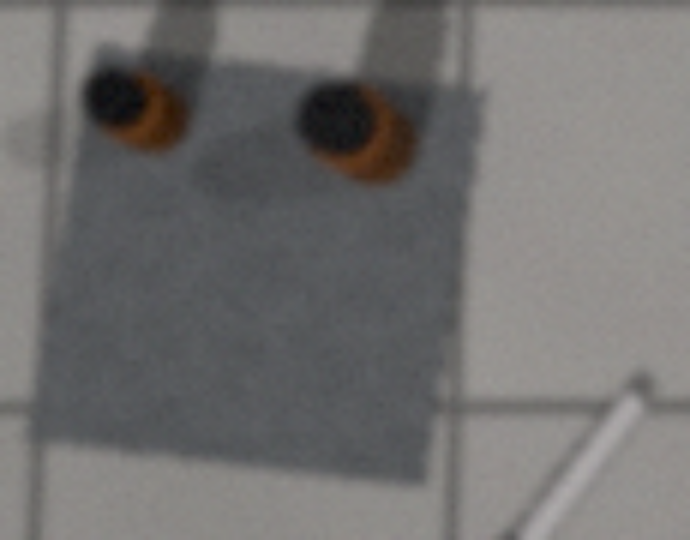

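View pics/tr.png

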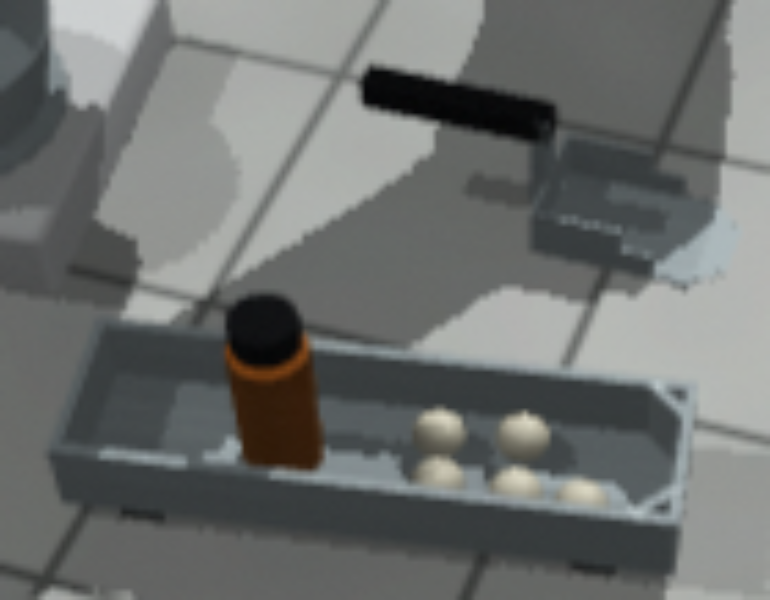

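The crops show the trough with its bevelled (+x) end on the world +y side. All five balls are in that half and the vial is in the other. The scoop's nose points to world +y, almost parallel to the trough. I'll start with the vial.

```bash
cat > plan.py <<'E'
from h import *
from station import status
def Rtool(yaw,tilt=0.):
    # tool down, tool x at world angle yaw; scoop nose = -tool y ; tilt>0 = nose down (about nose-lateral axis)
    Y=np.deg2rad(yaw);c,s=np.cos(Y),np.sin(Y)
    R=np.array([[c,s,0],[s,-c,0],[0,0,-1.]])
    # rotate about tool x ; nose=-y ; nose down: -y -> +z : rot about tool x by -tilt gives y->(c)y - s z => -y-> -y+ s z
    return R@Rn.from_rotvec([-np.deg2rad(tilt),0,0]).as_matrix()
def pose(): 
    s=status.state();return np.array(s['tool_pos']),Rn.from_rotvec(s['orientation']).as_matrix()
def rows(p0,R0,wps,vmax=35,wmax=.11):
    """wps: list of (p,R[,vmax]); prints calls of 5 rows"""
    out=[];p=np.array(p0,float);R=R0.copy()
    for wp in wps:
        P,T=np.array(wp[0],float),wp[1];vm=wp[2] if len(wp)>2 else vmax
        rv=Rn.from_matrix(R.T@T).as_rotvec()
        n=max(1,int(np.ceil(max(np.linalg.norm(P-p)*1000/vm,np.linalg.norm(rv)/wmax))))
        ps,Rs=p.copy(),R.copy()
        for i in range(1,n+1):
            tp=ps+(P-ps)*i/n;tR=Rs@Rn.from_rotvec(rv*i/n).as_matrix()
            d=np.round(R.T@(tp-p)*1000,1);w=np.round(Rn.from_matrix(R.T@tR).as_rotvec(),3)
            out.append([d.tolist(),w.tolist()])
            p=p+R@(d/1000);R=R@Rn.from_rotvec(w).as_matrix()
    for i in range(0,len(out),5): print(str(out[i:i+5]).replace('-0.0,','0,').replace(' ','').replace('.0,',',').replace('.0]',']'))
    print(len(out),'rows')
E
python3 - <<'E'
from plan import *
p,R=pose()
rows(p,R,[([.646,-.0525,.20],Rtool(-75),40),([.646,-.0525,.085],Rtool(-75),30)])
E
```

```text
[[[-14.5,-36.1,2.8],[0,0,0.008]],[[-14.7,-36,2.8],[0,0,0.008]],[[-15,-35.9,2.9],[0,0,0.008]],[[-15.3,-35.8,2.8],[0,0,0.008]],[[-15.7,-35.6,2.8],[0,0,0.008]]]
[[[-15.8,-35.5,2.8],[0,0,0.008]],[[-16.2,-35.4,2.9],[0,0,0.008]],[[-16.5,-35.2,2.8],[0,0,0.008]],[[-16.7,-35.1,2.8],[0,0.001,0.007]],[[-17,-35,2.8],[0,0,0.008]]]
[[[-17.3,-34.9,2.8],[0,0,0.008]],[[-17.5,-34.7,2.8],[0,0,0.008]],[[-17.8,-34.6,2.9],[0,0,0.008]],[[-18.1,-34.4,2.8],[0,0,0.008]],[[-18.4,-34.3,2.8],[0,0,0.008]]]
[[[-18.6,-34.2,2.8],[0,0,0.008]],[[0,0,28.7],[0,0,0]],[[0,0,28.8],[0,0,0]],[[0,0,28.7],[0,0,0]],[[0,0,28.8],[0,0,0]]]
20 rows
```

Emit:
carry_out([
  [[-14.5,-36,3],[0,0,0]],
  [[-14.5,-36,3],[0,0,0]],
  [[-14.5,-36,3],[0,0,0]],
  [[-14.5,-36,3],[0,0,0]],
  [[-14.5,-36,3],[0,0,0]],
], grip=-1)

```text
t: 0.57
tool_pos: [0.339, -0.349, 0.2301]
orientation: [-2.608, 1.751, 0.0]
wrist_force: [0.3, -0.6, 0.8]
opening: 1.0
```

Emit:
carry_out([
  [[-14.5,-36,3],[0,0,0]],
  [[-14.5,-36,3],[0,0,0]],
  [[-14.5,-36,3],[0,0,0]],
  [[-14.5,-36,3],[0,0,0]],
  [[-14.5,-36,3],[0,0,0]],
])

```text
t: 0.98
tool_pos: [0.4782, -0.2135, 0.2151]
orientation: [2.609, -1.75, -0.0]
wrist_force: [0.9, -1.1, 0.6]
opening: 1.003
```

Emit:
carry_out([
  [[-14.5,-36,3],[0,0,0]],
  [[-14.5,-36,3],[0,0,0]],
  [[-14.5,-36,3],[0,0,0]],
  [[-14.5,-36,3],[0,0,0]],
  [[-14.5,-36,3],[0,0,0]],
])

```text
t: 1.4
tool_pos: [0.6173, -0.0781, 0.1999]
orientation: [2.609, -1.75, -0.001]
wrist_force: [-0.5, -0.9, 0.3]
opening: 1.002
```

Emit:
carry_out([
  [[-12.8,-36.2,0],[0,0,0]],
  [[0,0,30],[0,0,0]],
  [[0,0,30],[0,0,0]],
  [[0,0,30],[0,0,0]],
  [[0,0,25],[0,0,0]],
])

```text
t: 1.82
tool_pos: [0.6442, -0.0538, 0.0827]
orientation: [2.608, -1.749, -0.003]
wrist_force: [0.5, -0.2, -0.2]
opening: 0.996
```

Emit:
carry_out([
  [[0,0,0],[0,0,0]],
  [[0,0,0],[0,0,0]],
  [[0,0,0],[0,0,0]],
  [[0,0,0],[0,0,0]],
  [[0,0,0],[0,0,0]],
], grip=1, squeeze=50)

```text
t: 2.23
tool_pos: [0.6458, -0.0544, 0.0877]
orientation: [-2.607, 1.75, -0.005]
wrist_force: [-0.6, 0.4, 4.9]
opening: 0.404
```

```bash
python3 - <<'E'
from h import *
from station import *
f=grab_frame('scene');cv2.imwrite('pics/b.png',cv2.resize(f['frame'][130:310,200:440,::-1],None,fx=3,fy=3));f=grab_frame('wrist');cv2.imwrite('pics/b2.png',f['frame'][:,:,::-1])
s=status.state();print(s['t'],s['opening'],s['tool_pos'],s['q'])
E
```

```text
2.3333 0.40120582377937397 [ 0.64583429 -0.05436145  0.08769367] [-2.64496168e-01  7.25810613e-01  1.27334185e+00  2.96351437e-04
  1.13877743e+00  9.17320139e-01]
```

View pics/b.png

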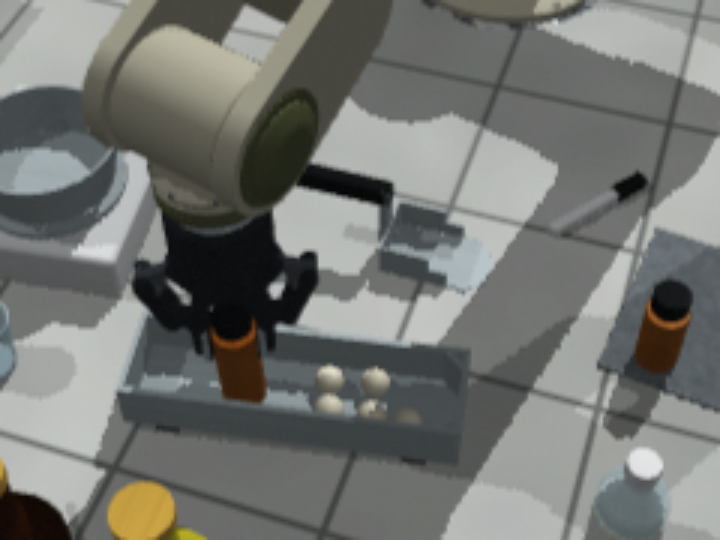

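The vial sits between the pads (opening 0.40, about 35 mm) and is still upright. I'll lift it and carry it over to the mat.

```bash
python3 - <<'E'
from plan import *
p,R=pose()
R0=Rtool(-67.8)
rows(p,R0,[(p+[0,0,.085],R0,29),([.425,.310,.165],Rtool(-95),37)])
E
```

```text
[[[0,0,-28.3],[0,0,0]],[[0,0,-28.4],[0,0,0]],[[0,0,-28.3],[0,0,0]],[[-35.1,5.6,0.6],[0,0,0.04]],[[-34.8,6.9,0.7],[0,0,0.039]]]
[[[-34.5,8.3,0.6],[0,0,0.04]],[[-34.2,9.7,0.7],[0,0,0.039]],[[-33.7,11,0.6],[0,0,0.04]],[[-33.3,12.4,0.6],[0,0,0.039]],[[-32.8,13.6,0.7],[0,0,0.04]]]
[[[-32.2,15,0.6],[0,0,0.039]],[[-31.6,16.2,0.7],[0,0,0.04]],[[-30.9,17.4,0.6],[0,0,0.04]],[[-30.2,18.7,0.7],[0,0,0.039]],[[-29.5,19.8,0.6],[0,0,0.04]]]
15 rows
```

Emit:
carry_out([
  [[0,0,-20],[0,0,0]],
  [[0,0,-30],[0,0,0]],
  [[0,0,-35],[0,0,0]],
  [[-35,6,0.6],[0,0,0.04]],
  [[-35,7,0.6],[0,0,0.04]],
], squeeze=60)

```text
t: 2.75
tool_pos: [0.6083, 0.0057, 0.172]
orientation: [-2.531, 1.857, -0.009]
wrist_force: [0.1, 1.0, -2.4]
opening: 0.406
```

Emit:
carry_out([
  [[-34.5,8,0.6],[0,0,0.04]],
  [[-34,9.5,0.6],[0,0,0.04]],
  [[-33.5,11,0.6],[0,0,0.04]],
  [[-33.5,12,0.6],[0,0,0.04]],
  [[-33,13.5,0.6],[0,0,0.04]],
])

```text
t: 3.17
tool_pos: [0.5157, 0.1596, 0.1671]
orientation: [-2.336, 2.099, -0.002]
wrist_force: [0.9, 0.4, -0.7]
opening: 0.404
```

Emit:
carry_out([
  [[-32,15,0.6],[0,0,0.04]],
  [[-31.5,16,0.6],[0,0,0.04]],
  [[-31,17.5,0.6],[0,0,0.04]],
  [[-30,18.5,0.6],[0,0,0.04]],
  [[-24,16,0.6],[0,0,0.04]],
])

```text
t: 3.58
tool_pos: [0.4275, 0.3062, 0.1641]
orientation: [-2.115, 2.321, -0.001]
wrist_force: [-0.1, 0.9, -1.5]
opening: 0.404
```

```bash
python3 - <<'E'
from h import *
from station import *
f=grab_frame('scene');cv2.imwrite('pics/c.png',cv2.resize(f['frame'][130:310,340:520,::-1],None,fx=3.3,fy=3.3))
s=status.state();print(s['t'],s['opening'],s['tool_pos'],s['orientation'])
E
```

```text
3.6333 0.4022163467322069 [0.42524152 0.30932423 0.1640181 ] [-2.11551309e+00  2.32044598e+00  2.26017082e-03]
```

View pics/c.png

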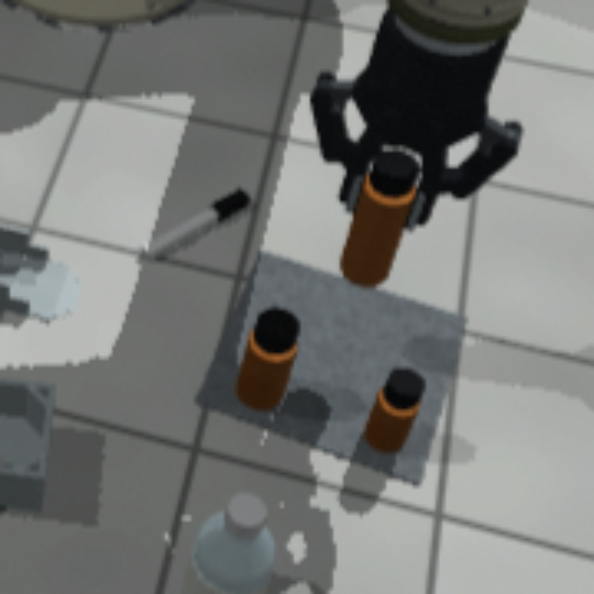

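The vial hangs upright over the back half of the mat. I'll lower it and watch the force.

Emit:
carry_out([
  [[0,0,25],[0,0,0]],
  [[0,0,25],[0,0,0]],
  [[0,0,20],[0,0,0]],
  [[0,0,9],[0,0,0]],
  [[0,0,4],[0,0,0]],
])

```text
t: 4.05
tool_pos: [0.4286, 0.3042, 0.0796]
orientation: [2.117, -2.32, -0.0]
wrist_force: [-0.4, 0.0, -0.9]
opening: 0.402
```

Emit:
carry_out([
  [[0,0,1],[0,0,0]],
  [[0,0,1],[0,0,0]],
  [[0,0,1],[0,0,0]],
])

```text
t: 4.3
tool_pos: [0.4295, 0.3046, 0.0782]
orientation: [-2.116, 2.319, -0.001]
wrist_force: [-0.2, -0.6, -0.8]
opening: 0.402
```

Emit:
carry_out([
  [[0,0,1],[0,0,0]],
  [[0,0,1],[0,0,0]],
  [[0,0,0],[0,0,0]],
])

```text
t: 4.55
tool_pos: [0.4299, 0.3048, 0.0776]
orientation: [-2.116, 2.318, -0.002]
wrist_force: [-2.4, -1.9, 15.7]
opening: 0.403
```

Contact with the mat (15.7 N). I'll release and check.

Emit:
carry_out([
  [[0,0,-1],[0,0,0]],
  [[0,0,-1],[0,0,0]],
  [[0,0,0],[0,0,0]],
])

```text
t: 4.8
tool_pos: [0.4291, 0.3046, 0.0777]
orientation: [-2.117, 2.319, -0.001]
wrist_force: [-0.9, 0.0, 5.0]
opening: 0.403
```

Emit:
carry_out([
  [[0,0,0],[0,0,0]],
  [[0,0,0],[0,0,0]],
  [[0,0,0],[0,0,0]],
  [[0,0,0],[0,0,0]],
], grip=-1)

```text
t: 5.13
tool_pos: [0.4288, 0.3044, 0.077]
orientation: [2.118, -2.32, -0.0]
wrist_force: [-0.6, 0.2, 1.0]
opening: 0.948
```

Emit:
carry_out([
  [[0,0,-25],[0,0,0]],
  [[0,0,-35],[0,0,0]],
  [[0,0,-35],[0,0,0]],
  [[0,0,-10],[0,0,0]],
])

```text
t: 5.47
tool_pos: [0.4303, 0.3051, 0.187]
orientation: [-2.113, 2.315, -0.004]
wrist_force: [0.2, 0.6, 0.4]
opening: 1.0
```

```bash
python3 - <<'E'
from plan import *
from station import *
f=grab_frame('scene');cv2.imwrite('pics/d.png',cv2.resize(f['frame'][130:310,340:520,::-1],None,fx=3.3,fy=3.3))
P,C=cloud(f)
for z0,z1 in((.1,.12),(.03,.06)):
    q=P[(P[:,0]>.38)&(P[:,0]<.47)&(P[:,1]>.26)&(P[:,1]<.36)&(P[:,2]>z0)&(P[:,2]<z1)]
    print(len(q),q[:,2].max(),cv2.minEnclosingCircle((q[:,:2]*1000).astype(np.float32)))
s=status.state();print(s['t'],s['opening'],s['tool_pos'],s['orientation'],s['q'])
p,R=pose()
rows(p,Rtool(-95.2),[([.4505,-.060,.165],Rtool(1.5),40),([.4505,-.060,.065],Rtool(1.5),30)],wmax=.12)
E
```

```text
135 0.1155149944367082 ((430.626220703125, 306.4271545410156), 15.817434310913086)
116 0.05992821761312718 ((431.475830078125, 305.9708557128906), 17.844013214111328)
5.5167 1.0005427587195048 [0.43033003 0.30514712 0.18661893] [-2.11314839  2.31486886 -0.0040472 ] [3.94511013e-01 3.67464041e-01 1.58144156e+00 3.06291360e-05
 1.18497984e+00 2.05634394e+00]
[[[24.1,-3.5,1.4],[0,0,-0.113]],[[24.4,-0.8,1.5],[0,0,-0.112]],[[24.3,1.9,1.4],[0,0,-0.113]],[[23.9,4.6,1.5],[0,0,-0.112]],[[23.3,7.3,1.4],[0,0,-0.113]]]
[[[22.3,9.9,1.4],[0,0,-0.112]],[[21,12.3,1.5],[0,0,-0.113]],[[19.6,14.6,1.4],[0,0,-0.112]],[[17.7,16.7,1.5],[0,0,-0.113]],[[15.8,18.6,1.4],[0,0,-0.112]]]
[[[13.6,20.2,1.5],[0,0,-0.113]],[[11.2,21.7,1.4],[0,0,-0.112]],[[8.8,22.7,1.4],[0,0,-0.113]],[[6.1,23.6,1.5],[0,0,-0.112]],[[3.4,24.2,1.4],[0,0,-0.113]]]
[[[0,0,25],[0,0,0]],[[0,0,25],[0,0,0]],[[0,0,25],[0,0,0]],[[0,0,25],[0,0,0]]]
19 rows
```

View pics/d.png

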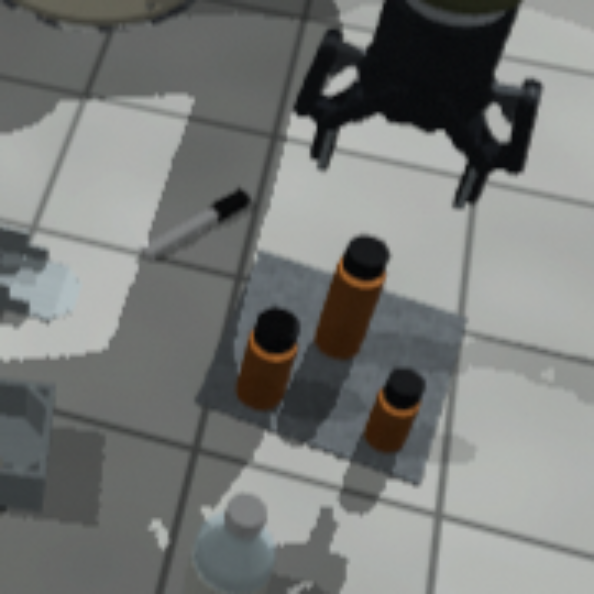

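The vial now stands free on the mat at (0.431, 0.306), with its cap top at 0.1155 m. Next is the scoop handle.

```bash
python3 - <<'E'
from plan import *
p,R=pose()
rows(p,R,[([.4505,-.030,.165],Rtool(1.5),40)],wmax=.12)
E
```

```text
[[[22.1,-3.4,1.4],[-0.001,0,-0.113]],[[22.4,-0.8,1.4],[0,0,-0.112]],[[22.3,1.7,1.3],[-0.001,-0.001,-0.113]],[[22,4.1,1.4],[0,0,-0.112]],[[21.4,6.6,1.4],[-0.001,0,-0.113]]]
[[[20.5,9,1.3],[0,0,-0.112]],[[19.4,11.2,1.4],[-0.001,0,-0.113]],[[18,13.3,1.4],[0,-0.001,-0.112]],[[16.4,15.3,1.4],[-0.001,0,-0.113]],[[14.6,17,1.3],[0,0,-0.112]]]
[[[12.6,18.5,1.4],[-0.001,0,-0.113]],[[10.4,19.8,1.4],[-0.001,0,-0.112]],[[8.1,20.8,1.4],[0,-0.001,-0.113]],[[5.7,21.7,1.5],[-0.001,0,-0.112]],[[3.3,22.1,1.4],[0,0,-0.113]]]
15 rows
```

Emit:
carry_out([
  [[22,-3.5,1.4],[0,0,-0.1125]],
  [[22.5,-1,1.4],[0,0,-0.1125]],
  [[22.5,1.5,1.4],[0,0,-0.1125]],
  [[22,4,1.4],[0,0,-0.1125]],
  [[21.5,6.5,1.4],[0,0,-0.1125]],
])

```text
t: 5.93
tool_pos: [0.4356, 0.1914, 0.1737]
orientation: [2.682, -1.633, -0.002]
wrist_force: [0.6, 0.2, 0.2]
opening: 1.001
```

Emit:
carry_out([
  [[20.5,9,1.4],[0,0,-0.1125]],
  [[19.5,11,1.4],[0,0,-0.1125]],
  [[18,13.5,1.4],[0,0,-0.1125]],
  [[16.5,15.5,1.4],[0,0,-0.1125]],
  [[14.5,17,1.4],[0,0,-0.1125]],
])

```text
t: 6.35
tool_pos: [0.4422, 0.0794, 0.1668]
orientation: [3.031, -0.825, -0.003]
wrist_force: [-0.2, 0.4, 0.3]
opening: 1.001
```

Emit:
carry_out([
  [[12.5,18.5,1.4],[0,0,-0.1125]],
  [[10.5,20,1.4],[0,0,-0.1125]],
  [[8,21,1.4],[0,0,-0.1125]],
  [[5.5,21.5,1.4],[0,0,-0.1125]],
  [[3.5,22,1.4],[0,0,-0.1125]],
])

```text
t: 6.77
tool_pos: [0.4486, -0.0322, 0.1598]
orientation: [-3.141, -0.049, 0.003]
wrist_force: [1.1, -0.0, -0.4]
opening: 1.0
```

```bash
python3 - <<'E'
from plan import *
from station import *
f=grab_frame('wrist');cv2.imwrite('pics/e.png',f['frame'][:,:,::-1])
P,C=cloud(f)
q=P[(P[:,0]>.42)&(P[:,0]<.48)&(P[:,1]>-.12)&(P[:,1]<.0)&(P[:,2]>.06)&(P[:,2]<.095)];print(len(q),np.median(q[:,2]),cv2.minAreaRect((q[:,:2]*1000).astype(np.float32)))
p,R=pose();print(p);q=status.state()['q'];print(q)
rows(p,R,[([.4508,-.030,.067],Rtool(1.5),30)],wmax=.12)
E
```

```text
2643 0.07807108602064226 ((446.91607666015625, -43.55229949951172), (16.043745040893555, 87.12081146240234), 0.6599963903427124)
[ 0.44909934 -0.03505218  0.15961738]
[-3.38394006e-01  2.44884583e-01  1.83013173e+00 -1.30377322e-03
  1.06795207e+00 -3.76355278e-01]
[[[0.5,-1.3,23.2],[0,0,0.003]],[[0.5,-1.2,23.1],[0,0.001,0.003]],[[0.5,-1.3,23.2],[0,0,0.003]],[[0.5,-1.2,23.1],[0.001,0.001,0.003]]]
4 rows
```

View pics/e.png

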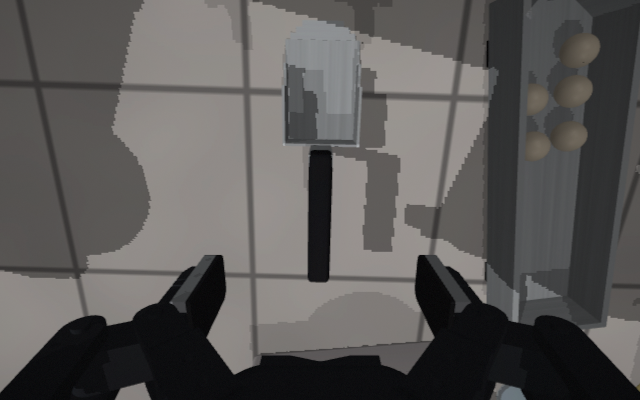

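The handle runs vertically at px (320,215), centred between the jaws and aligned with them. I'll go down and grip it.

Emit:
carry_out([
  [[0,-1,24],[0,0,0.003]],
  [[0,-1,24],[0,0,0.003]],
  [[0,-1,24],[0,0,0.003]],
  [[0,-1,21],[0,0,0.003]],
  [[0,0,0],[0,0,0]],
])

```text
t: 7.23
tool_pos: [0.4465, -0.0263, 0.0641]
orientation: [-3.139, -0.02, 0.012]
wrist_force: [-0.8, -0.0, -1.0]
opening: 0.998
```

Emit:
carry_out([
  [[0,0,0],[0,0,0]],
  [[0,0,0],[0,0,0]],
  [[0,0,0],[0,0,0]],
  [[0,0,0],[0,0,0]],
  [[0,0,0],[0,0,0]],
], grip=1, squeeze=110)

```text
t: 7.65
tool_pos: [0.4495, -0.0274, 0.0688]
orientation: [3.141, 0.021, 0.002]
wrist_force: [-0.0, -0.5, -0.5]
opening: 0.299
```

Emit:
carry_out([
  [[0,0,0],[0,0,0]],
  [[0,0,-10],[0,0,0]],
  [[0,0,-25],[0,0,0]],
  [[0,0,-35],[0,0,0]],
  [[0,0,-20],[0,0,0]],
])

```text
t: 8.07
tool_pos: [0.4497, -0.0274, 0.1609]
orientation: [3.141, 0.021, 0.004]
wrist_force: [-0.2, 0.1, -1.1]
opening: 0.164
```

```bash
python3 - <<'E'
from plan import *
from station import *
f=grab_frame('wrist');cv2.imwrite('pics/f.png',f['frame'][:,:,::-1])
np.savez('f_w.npz',**f)
f=grab_frame('scene');cv2.imwrite('pics/f2.png',cv2.resize(f['frame'][90:310,200:440,::-1],None,fx=2.7,fy=2.7));np.savez('f_s.npz',**f)
f=grab_frame('top');np.savez('f_t.npz',**f)
s=status.state();print(s['t'],s['opening'],s['tool_pos'],s['orientation'],s['q'])
E
```

```text
8.2167 0.1626761372091534 [ 0.44955766 -0.02737745  0.15894051] [3.14057753 0.02134772 0.00403009] [-3.21969324e-01  2.43538970e-01  1.83397103e+00 -6.98875617e-05
  1.06135021e+00 -3.35529887e-01]
```

View pics/f.png

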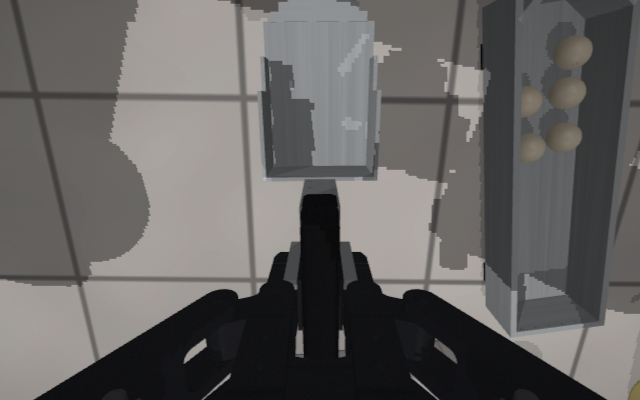

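View pics/f2.png

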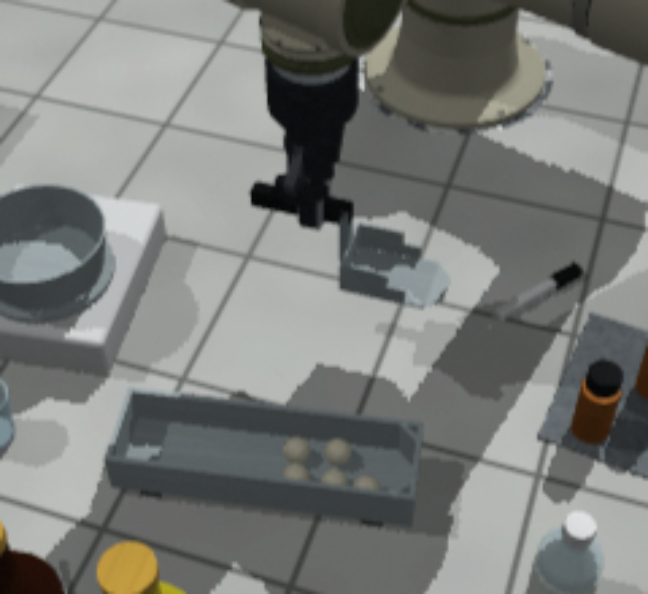

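The scoop is lifted and looks level, with the pan at px (320,95) in the wrist view. I'll measure its exact pose in the tool frame.

```bash
cat > sc.py <<'E'
from plan import *
def meas(files,p,R,dz=None):
    for n in files:
        f=dict(np.load(n)) if isinstance(n,str) else n
        P,C=cloud(f);L=(P-p)@R   # tool frame; nose=-y, up=-z
        X=-L[:,1];Y=L[:,0];Z=-L[:,2]
        m=(X>.03)&(X<.14)&(abs(Y)<.022)&(Z<-.04)&(Z>-.085)
        q=np.c_[X,Y,Z][m]
        if len(q)<30: print('few');continue
        A=np.c_[q[:,0],q[:,1],np.ones(len(q))];w=np.ones(len(q),bool)
        for _ in range(4):
            c,*_r=np.linalg.lstsq(A[w],q[w,2],rcond=None);w=abs(A@c-q[:,2])<.004
        print('floor plane z=',c.round(4),'pitch deg',np.rad2deg(np.arctan(c[0])).round(2),'roll',np.rad2deg(np.arctan(c[1])).round(2),'z at X=.08:',(c[0]*.08+c[2]).round(4),w.sum(),'xmax',q[w,0].max().round(4))
        m=(X>.0)&(X<.16)&(abs(Y)<.05)&(Z<-.02)&(Z>-.085);q=np.c_[X,Y,Z][m]
        print('  pan rect',cv2.minAreaRect((q[:,:2]*1000).astype(np.float32)),'Xmin..max',np.percentile(q[:,0],[.5,1,99,99.7]).round(4),'Y',np.percentile(q[:,1],[1,99]).round(4))
        m=(X>-.08)&(X<.035)&(abs(Y)<.008)&(Z>-.01)&(Z<.03);
        if m.sum()>10:print('  bar X',np.percentile(X[m],[0.5,99.5]).round(4),'Z top',np.percentile(Z[m],[50,90]))
E
python3 - <<'E'
from sc import *
p,R=pose()
meas(['f_w.npz','f_s.npz','f_t.npz'],p,R)
E
```

```text
floor plane z= [-0.0036 -0.0041 -0.0666] pitch deg -0.21 roll -0.24 z at X=.08: -0.0669 12846 xmax 0.1245
  pan rect ((78.715087890625, -1.586862564086914), (60.443241119384766, 91.48577880859375), 89.45624542236328) Xmin..max [0.0338 0.034  0.1229 0.1239] Y [-0.0309  0.0278]
  bar X [-0.0364  0.0349] Z top [0.01114349 0.01234592]
floor plane z= [-0.0075 -0.0004 -0.0631] pitch deg -0.43 roll -0.02 z at X=.08: -0.0637 361 xmax 0.1279
  pan rect ((77.50274658203125, 2.250232696533203), (64.7424087524414, 100.94145965576172), 87.61681365966797) Xmin..max [0.0279 0.0299 0.1254 0.1272] Y [-0.0282  0.0341]
  bar X [-0.0579  0.0346] Z top [0.01448501 0.01908623]
floor plane z= [-0.0183  0.0464 -0.0618] pitch deg -1.05 roll 2.66 z at X=.08: -0.0632 140 xmax 0.1265
  pan rect ((80.0392074584961, 10.737932205200195), (46.18562316894531, 93.63805389404297), 88.93194580078125) Xmin..max [0.0331 0.0331 0.1265 0.1266] Y [-0.0122  0.0329]
```

```bash
python3 - <<'E'
from plan import *
p,R=pose()
rows(p,R,[([.6592,-.1453,.155],Rtool(9.7),36)])
rows([.6592,-.1453,.155],Rtool(9.7),[([.6592,-.1453,.095],Rtool(9.7),25)])
E
```

```text
[[[29.7,17.3,0.7],[0,0,-0.022]],[[29.3,17.9,0.6],[0,-0.001,-0.022]],[[29,18.5,0.6],[0,0,-0.023]],[[28.5,19.2,0.7],[0.001,0,-0.022]],[[28,19.8,0.6],[0,-0.001,-0.022]]]
[[[27.7,20.5,0.5],[0,0,-0.022]],[[27.1,21,0.6],[0,0,-0.023]]]
7 rows
[[[0,0,20],[0,0,0]],[[0,0,20],[0,0,0]],[[0,0,20],[0,0,0]]]
3 rows
```

Emit:
carry_out([
  [[20,12,0],[0,0,-0.02]],
  [[29,17.5,0],[0,0,-0.023]],
  [[29,18,0],[0,0,-0.023]],
  [[29,19,0],[0,0,-0.023]],
  [[28.5,19.5,1],[0,0,-0.023]],
])

```text
t: 8.63
tool_pos: [0.5903, -0.1056, 0.155]
orientation: [-3.134, -0.199, 0.004]
wrist_force: [-0.2, -0.3, -1.2]
opening: 0.162
```

Emit:
carry_out([
  [[28,20,1],[0,0,-0.023]],
  [[25,20,1],[0,0,-0.02]],
  [[10,8,1],[0,0,0]],
  [[0,0,0],[0,0,0]],
  [[0,0,0],[0,0,0]],
])

```text
t: 9.05
tool_pos: [0.6581, -0.1434, 0.1514]
orientation: [-3.129, -0.264, 0.006]
wrist_force: [0.5, 0.1, -1.8]
opening: 0.167
```

```bash
python3 - <<'E'
from sc import *
from station import *
p,R=pose();print(p,np.rad2deg(np.arctan2(R[1,0],R[0,0])))
f=grab_frame('wrist');cv2.imwrite('pics/g.png',f['frame'][:,:,::-1]);np.savez('f_w2.npz',**f)
f2=grab_frame('scene');np.savez('f_s2.npz',**f2);cv2.imwrite('pics/g2.png',cv2.resize(f2['frame'][150:310,200:400,::-1],None,fx=3.5,fy=3.5))
meas([f,f2],p,R)
for g in(f,f2):
    P,C=cloud(g);L=(P-p)@R
    m=(P[:,2]>.046)&(P[:,2]<.058)&(P[:,0]>.57)&(P[:,0]<.72)&(P[:,1]>-.16)&(P[:,1]<.14)
    print(cv2.minAreaRect((P[m][:,:2]*1000).astype(np.float32)),m.sum())
    q=np.c_[-L[:,1],L[:,0]][m]
    for a,b in((.03,.13),(.14,.2)):
        for s in(1,-1):
            k=(q[:,0]>a)&(q[:,0]<b)&(q[:,1]*s>.03)&(q[:,1]*s<.05)
            if k.sum()>20: print(a,s,'inner edge y',np.percentile(abs(q[k,1]),[2,98]).round(4),k.sum())
E
```

```text
[ 0.6581273  -0.1434351   0.15137284] 9.634850077022904
floor plane z= [-0.003  -0.0039 -0.0687] pitch deg -0.17 roll -0.22 z at X=.08: -0.0689 12840 xmax 0.1247
  pan rect ((78.80783081054688, -1.7373409271240234), (60.30938720703125, 91.78895568847656), 89.33663940429688) Xmin..max [0.0339 0.0341 0.123  0.124 ] Y [-0.031   0.0276]
  bar X [-0.0365  0.0349] Z top [0.00908591 0.01049208]
floor plane z= [-0.0052  0.0057 -0.0671] pitch deg -0.3 roll 0.33 z at X=.08: -0.0675 516 xmax 0.1284
  pan rect ((77.59507751464844, 0.8990325927734375), (101.99551391601562, 64.06841278076172), 1.3835947513580322) Xmin..max [0.0282 0.0296 0.1265 0.1279] Y [-0.0298  0.0315]
  bar X [-0.0582  0.0348] Z top [0.00995734 0.01335859]
((644.7944946289062, -78.46434020996094), (80.25942993164062, 134.19593811035156), 9.892865180969238) 2036
0.03 1 inner edge y [0.0328 0.0378] 570
0.03 -1 inner edge y [0.0372 0.042 ] 534
((636.5575561523438, -11.528350830078125), (83.89878845214844, 270.65509033203125), 10.160794258117676) 729
0.03 1 inner edge y [0.0348 0.0415] 135
0.14 1 inner edge y [0.0344 0.0414] 88
0.14 -1 inner edge y [0.0336 0.0403] 77
```

View pics/g.png

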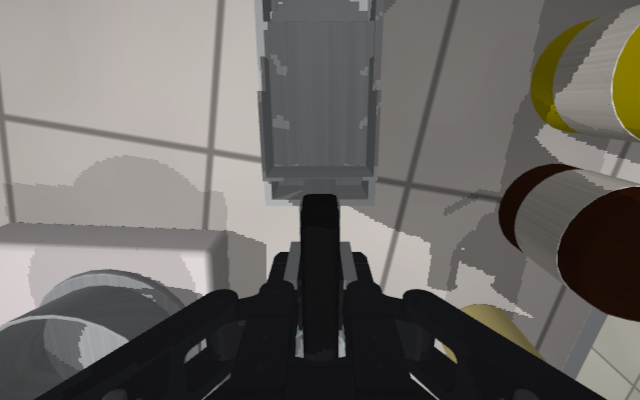

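View pics/g2.png

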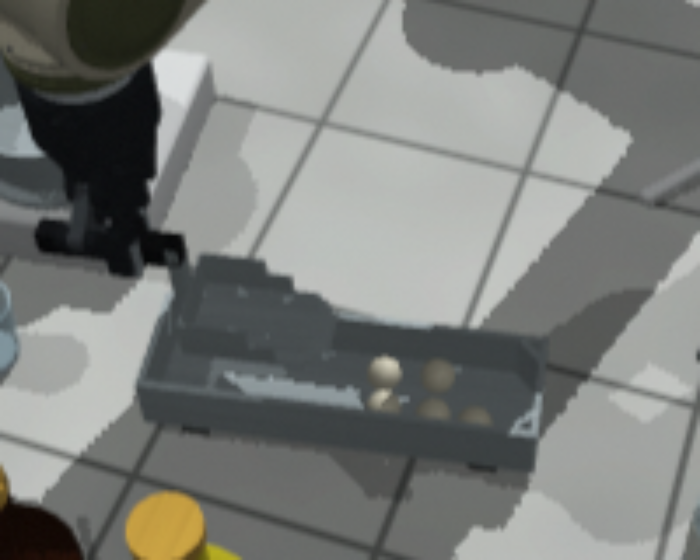

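The pan sits inside the trough walls in the wrist view, with less than 1 mm of sideways error. I'll descend behind the balls, tipping the nose slightly down.

Emit:
carry_out([
  [[0,0,18],[0,0,0]],
  [[0,0,18],[0,0,0]],
  [[0,0,14],[0,0,0]],
  [[0,0,6],[-0.015,0,0]],
  [[0,0,3],[-0.02,0,0]],
], squeeze=120)

```text
t: 9.57
tool_pos: [0.6581, -0.1433, 0.0943]
orientation: [3.095, 0.261, 0.003]
wrist_force: [-0.1, 0.3, -1.4]
opening: 0.167
```

Emit:
carry_out([
  [[0,0,1],[0,0,0]],
  [[0,0,1],[0,0,0]],
  [[0,0,0],[0,0,0]],
])

```text
t: 9.82
tool_pos: [0.6591, -0.1436, 0.094]
orientation: [3.095, 0.262, 0.006]
wrist_force: [-0.0, 0.3, -1.3]
opening: 0.161
```

Emit:
carry_out([
  [[0,0,2],[0,0,0]],
  [[0,0,2],[0,0,0]],
  [[0,0,0],[0,0,0]],
])

```text
t: 10.07
tool_pos: [0.6587, -0.1439, 0.0888]
orientation: [3.096, 0.261, 0.004]
wrist_force: [-0.9, 0.1, -1.4]
opening: 0.16
```

Emit:
carry_out([
  [[0,0,1],[0,0,0]],
  [[0,0,1],[0,0,0]],
  [[0,0,0],[0,0,0]],
])

```text
t: 10.32
tool_pos: [0.6588, -0.1439, 0.0869]
orientation: [3.096, 0.261, 0.004]
wrist_force: [-0.2, 0.1, -2.6]
opening: 0.161
```

Emit:
carry_out([
  [[0,0,1],[0,0,0]],
  [[0,0,1],[0,0,0]],
  [[0,0,0],[0,0,0]],
])

```text
t: 10.57
tool_pos: [0.659, -0.1442, 0.0855]
orientation: [3.095, 0.261, 0.006]
wrist_force: [-0.6, -1.0, 2.6]
opening: 0.16
```

```bash
python3 - <<'E'
from sc import *
from station import *
s=status.state();print(s['wrist_force'],s['wrist_torque'])
p,R=pose();print(p)
f=grab_frame('wrist');cv2.imwrite('pics/i.png',f['frame'][:,:,::-1])
f2=grab_frame('scene');cv2.imwrite('pics/i2.png',cv2.resize(f2['frame'][150:310,200:400,::-1],None,fx=3.5,fy=3.5))
meas([f,f2],p,R)
E
```

```text
[-0.6053903  -0.99519044  2.56102068] [0.11311119 0.09216657 0.05783586]
[ 0.65904395 -0.14421867  0.08545382]
floor plane z= [ 0.0034 -0.0044 -0.0686] pitch deg 0.2 roll -0.25 z at X=.08: -0.0683 12924 xmax 0.1247
  pan rect ((64.28045654296875, 3.4835586547851562), (93.40702819824219, 126.55542755126953), 89.82386779785156) Xmin..max [0.0023 0.0034 0.1231 0.1241] Y [-0.042   0.0366]
  bar X [-0.0366  0.0349] Z top [0.00914312 0.01076792]
floor plane z= [-0.0092  0.0109 -0.067 ] pitch deg -0.53 roll 0.63 z at X=.08: -0.0677 458 xmax 0.1397
  pan rect ((80.4383316040039, 3.6879196166992188), (92.55437469482422, 159.06788635253906), 89.97735595703125) Xmin..max [0.0028 0.0041 0.1582 0.1592] Y [-0.0397  0.0486]
  bar X [-0.0588  0.0349] Z top [0.00948571 0.01166302]
```

View pics/i.png

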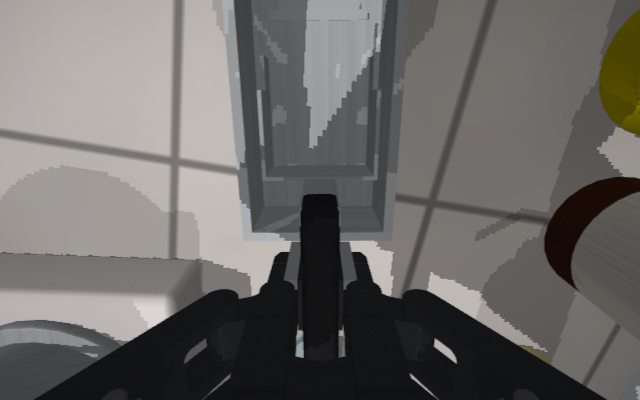

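View pics/i2.png

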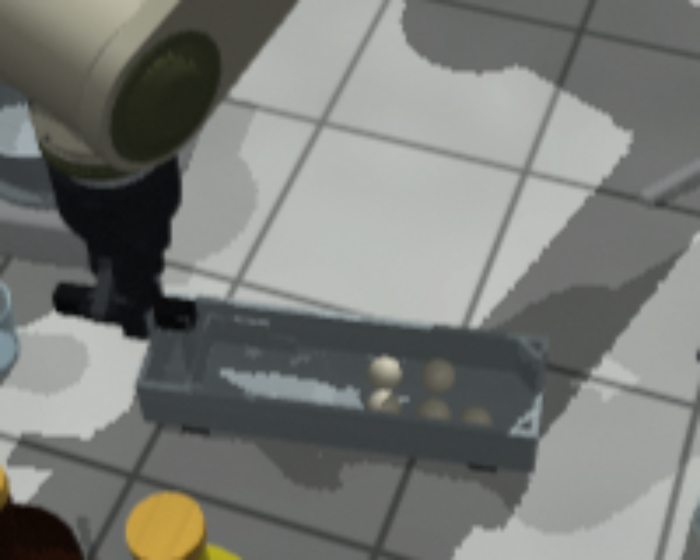

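The lip is on the floor with light contact, and the pan is centred between the walls. I'll push forward along the trough.

Emit:
carry_out([
  [[0,-6,-0.2],[0,0,0]],
  [[0,-9,-0.3],[0,0,0]],
  [[0,-10,-0.35],[0,0,0]],
  [[0,-10,-0.35],[0,0,0]],
  [[0,-10,-0.35],[0,0,0]],
])

```text
t: 11.08
tool_pos: [0.6512, -0.0982, 0.0853]
orientation: [3.095, 0.262, 0.005]
wrist_force: [1.1, -3.2, 2.5]
opening: 0.164
```

Emit:
carry_out([
  [[0,-9,-0.3],[0,0,0]],
  [[0,-9,-0.3],[0,0,0]],
  [[0,-8,-0.28],[0,0,0]],
  [[0,-7,-0.25],[0,0,0]],
  [[0,-7,-0.25],[0,0,0]],
])

```text
t: 11.5
tool_pos: [0.6446, -0.0595, 0.0852]
orientation: [3.095, 0.262, 0.005]
wrist_force: [0.4, -2.4, 4.1]
opening: 0.164
```

```bash
cat > look.py <<'E'
import sys
from sc import *
from station import *
n=sys.argv[1]
s=status.state();print(s['t'],s['wrist_force'],s['opening'])
p,R=pose();print(p,np.rad2deg(np.arctan2(R[1,0],R[0,0])))
d=p-[.6363,-.0112,0];xt=np.array([-.1685,.9857,0]);yt=np.array([-.9857,-.1685,0])
lip=p+R@np.array([0,-.128,.0705]);print('TCP tray',(d@xt).round(4),(d@yt).round(4),'lip tray x,y,z',((lip-[.6363,-.0112,0])@xt).round(4),((lip-[.6363,-.0112,0])@yt).round(4),lip[2].round(4))
f=grab_frame('wrist');f2=grab_frame('scene')
a=cv2.resize(f['frame'][:300,:,::-1],(640,300));b=cv2.resize(f2['frame'][190:300,230:390,::-1],None,fx=4,fy=2.7)
cv2.imwrite(f'pics/{n}.png',np.vstack([a,b]))
np.savez('lw.npz',**f);np.savez('ls.npz',**f2)
meas([f],p,R)
E
python3 look.py j
```

```text
11.5 [ 0.35635249 -2.3668856   4.13011414] 0.1638973141186644
[ 0.64455454 -0.05946761  0.08517185] 9.659084432042745
TCP tray -0.049 -0.0 lip tray x,y,z 0.0765 -0.0001 0.0102
floor plane z= [ 0.0067 -0.0035 -0.0687] pitch deg 0.38 roll -0.2 z at X=.08: -0.0682 11648 xmax 0.1244
  pan rect ((63.839725494384766, 3.3180160522460938), (93.38550567626953, 127.67716217041016), 89.98575592041016) Xmin..max [0.0012 0.0023 0.1221 0.1237] Y [-0.0422  0.0366]
  bar X [-0.0366  0.0349] Z top [0.00909976 0.0107474 ]
```

View pics/j.png

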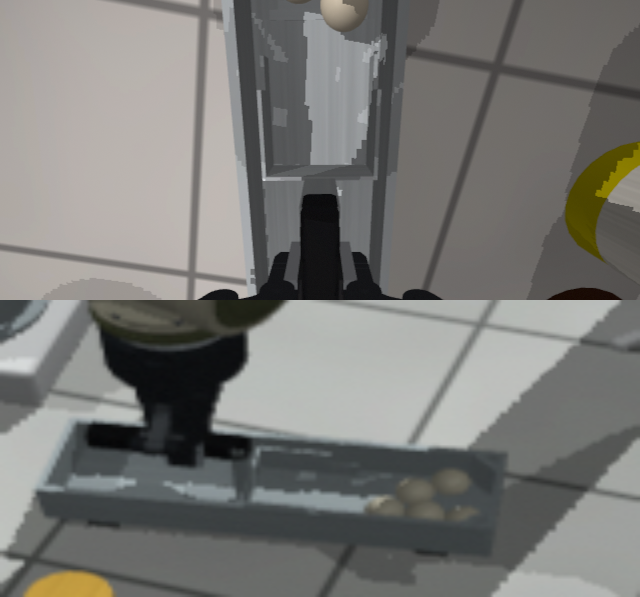

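The balls are bunching towards the bevelled end ahead of the lip. I'll keep pushing.

Emit:
carry_out([
  [[0,-7,-0.24],[0,0,0]],
  [[0,-7,-0.24],[0,0,0]],
  [[0,-7,-0.24],[0,0,0]],
  [[0,-7,-0.24],[0,0,0]],
  [[0,-6,-0.2],[0,0,0]],
])

```text
t: 12.02
tool_pos: [0.6388, -0.0258, 0.0851]
orientation: [3.096, 0.262, 0.005]
wrist_force: [0.3, -3.2, 3.5]
opening: 0.163
```

```bash
python3 look.py k
```

```text
12.0167 [ 0.25017932 -3.24301649  3.49036375] 0.16253771059535668
[ 0.63877983 -0.02580335  0.08509035] 9.66703706413697
TCP tray -0.0148 0.0 lip tray x,y,z 0.1106 -0.0001 0.0101
floor plane z= [ 0.2455  0.2966 -0.0796] pitch deg 13.79 roll 16.52 z at X=.08: -0.0599 4984 xmax 0.1208
  pan rect ((63.71543884277344, 3.4660186767578125), (93.4658432006836, 127.64891815185547), 89.783447265625) Xmin..max [0.0011 0.0022 0.1198 0.1224] Y [-0.0423  0.0365]
  bar X [-0.0367  0.0349] Z top [0.00909761 0.01074026]
```

View pics/k.png

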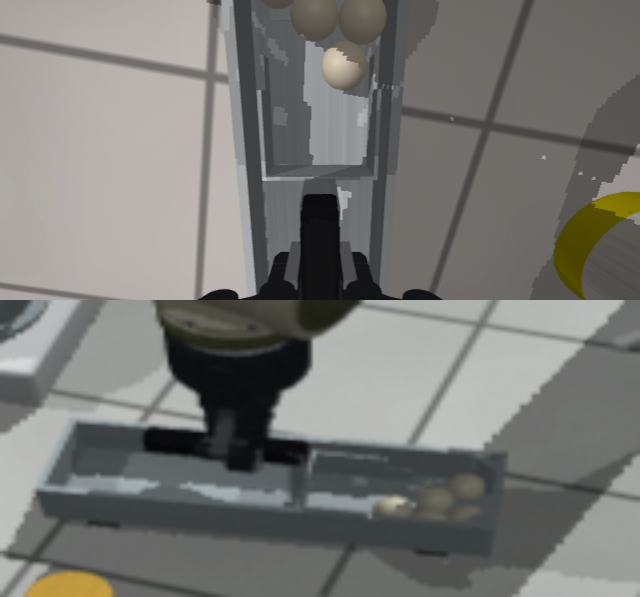

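The balls are riding onto the pan, one already well inside. I'll push the last stretch to the end wall.

Emit:
carry_out([
  [[0,-5,-0.17],[0,0,0]],
  [[0,-5,-0.17],[0,0,0]],
  [[0,-4,-0.14],[0,0,0]],
  [[0,-3,-0.1],[0,0,0]],
  [[0,-1,0],[0,0,0]],
])

```text
t: 12.53
tool_pos: [0.6358, -0.0083, 0.085]
orientation: [3.096, 0.262, 0.005]
wrist_force: [1.8, -3.1, 4.3]
opening: 0.16
```

```bash
python3 look.py l
```

```text
12.5333 [ 1.75616669 -3.09884686  4.25343533] 0.1598512165295414
[ 0.63579927 -0.00834238  0.08500407] 9.675101140900628
TCP tray 0.0029 0.0 lip tray x,y,z 0.1284 -0.0 0.0101
floor plane z= [ 0.3098 -0.0484 -0.0816] pitch deg 17.22 roll -2.77 z at X=.08: -0.0568 5631 xmax 0.1192
  pan rect ((63.8638916015625, 3.309162139892578), (93.39289093017578, 127.6708984375), 89.97740173339844) Xmin..max [0.0012 0.0023 0.1188 0.122 ] Y [-0.0423  0.0365]
  bar X [-0.0368  0.0349] Z top [0.00913382 0.01081472]
```

View pics/l.png

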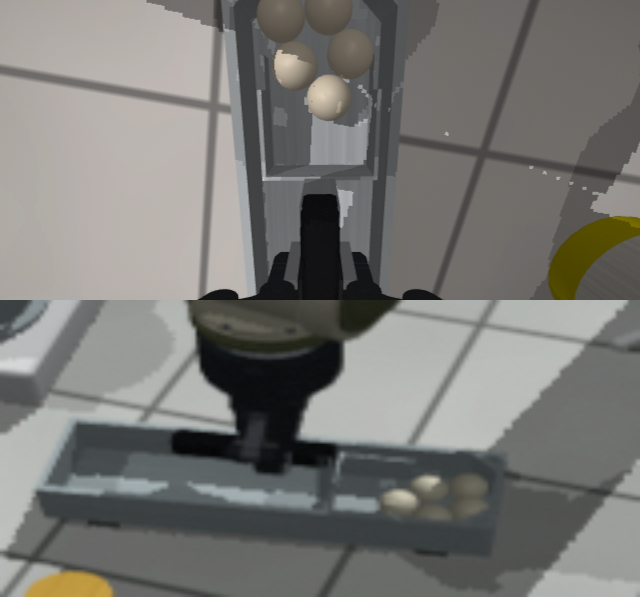

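Emit:
carry_out([
  [[0,-2,0],[0,0,0]],
  [[0,-1.5,0],[0,0,0]],
  [[0,-1,0],[0,0,0]],
])

```text
t: 12.88
tool_pos: [0.636, -0.0067, 0.086]
orientation: [3.091, 0.261, 0.008]
wrist_force: [1.2, -16.3, 10.4]
opening: 0.163
```

```bash
python3 look.py m; python3 - <<'E'
from sc import *
# ball centres in tray frame from wrist & scene
for n in('lw.npz','ls.npz'):
    P,C=cloud(dict(np.load(n)))
    d=P-[.6363,-.0112,0];X=d@[-.1685,.9857,0];Y=d@[-.9857,-.1685,0]
    m=(C[:,0].astype(int)-C[:,2]>12)&(P[:,2]>.02)&(P[:,2]<.06)&(X>0)&(X<.131)&(abs(Y)<.036)
    q=np.c_[X,Y,P[:,2]][m];print(n,m.sum())
    from scipy.optimize import least_squares
    p=q
    while len(p)>8:
        i=np.argmax(p[:,2]);dd=np.hypot(*(p[:,:2]-p[i,:2]).T);s=p[dd<.011]
        if len(s)>10:
            a=least_squares(lambda a:np.linalg.norm(s-a,axis=1)-.012,[*s.mean(0)[:2],.027],loss='soft_l1',f_scale=.002).x;print(a.round(4),len(s))
        p=p[dd>=.016]
E
```

```text
12.8833 [  1.18728114 -16.31194775  10.37782878] 0.16280619746028457
[ 0.63597027 -0.00665492  0.08599656] 9.666623435137216
TCP tray 0.0045 -0.0004 lip tray x,y,z 0.1296 -0.0007 0.0105
floor plane z= [ 0.2966 -0.0601 -0.0806] pitch deg 16.52 roll -3.44 z at X=.08: -0.0568 5487 xmax 0.1192
  pan rect ((63.84160232543945, 3.012859344482422), (93.97534942626953, 127.6882553100586), 89.97433471679688) Xmin..max [0.0012 0.0023 0.1191 0.1226] Y [-0.0428  0.0362]
  bar X [-0.0364  0.0349] Z top [0.00915321 0.01066464]
lw.npz 8234
[ 0.0757 -0.0038  0.0266] 1394
[0.091  0.0147 0.0261] 1243
[ 0.0972 -0.0143  0.0258] 1228
[0.1141 0.0213 0.0254] 1506
[ 0.1182 -0.0027  0.0254] 1016
ls.npz 162
[ 0.0749 -0.006   0.0275] 47
[ 0.1175 -0.0052  0.0259] 17
[ 0.0961 -0.0164  0.0273] 17
[0.1147 0.0167 0.0256] 20
[0.0911 0.0129 0.0266] 35
```

View pics/m.png

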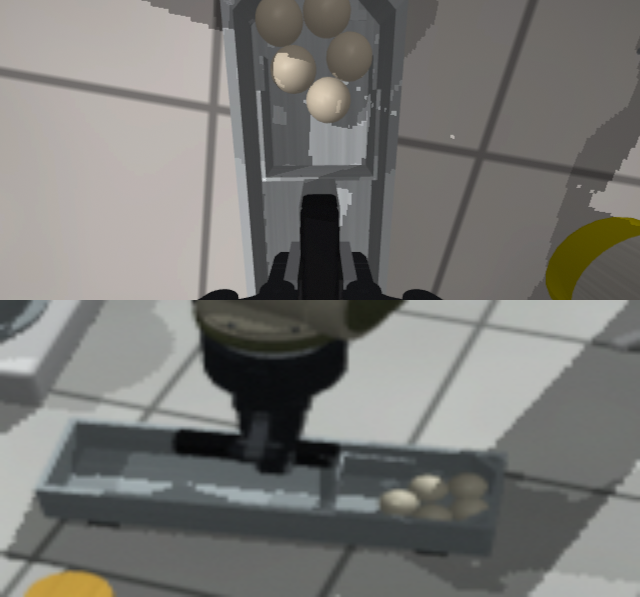

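The lip is against the end wall (16 N) and all five balls sit on the pan floor. I'll tip the nose up about the heel so they roll to the back wall.

```bash
python3 - <<'E'
from plan import *
p,R=pose();yaw=9.67
b=np.array([0,-.030,.0705])
R0=Rtool(yaw,2.2)
B=p+R0@b;print(B)
xt=np.array([-.1685,.9857,0])
B1=B-xt*.0015;B1[2]=.0145
w=[]
for t in(0,-4,-8,-12,-16,-20):
    T=Rtool(yaw,t);w.append((B1-T@b,T));print(t,w[-1][0])
rows(p,R0,w,wmax=.08)
E
```

```text
[0.63137104 0.02020089 0.0144023 ]
0 [ 0.63666299 -0.01085141  0.085     ]
-4 [ 0.63747678 -0.01562732  0.08273557]
-8 [ 0.63826205 -0.02023589  0.08013871]
-12 [ 0.63901498 -0.02465466  0.07722206]
-16 [ 0.63973191 -0.0288621   0.07399983]
-20 [ 0.64040933 -0.03283771  0.07048773]
[[[0,4.2,1.2],[0.038,0,-0]],[[0,4.8,2.2],[0.07,0,-0]],[[0,4.9,2.3],[0.07,0,0]],[[0,4.8,2.3],[0.07,0,0]],[[0,4.9,2.2],[0.07,0,0]]]
[[[0,4.8,2.3],[0.069,0,0]]]
6 rows
```

Emit:
carry_out([
  [[0,4.2,1],[0.038,0,0]],
  [[0,4.8,1.5],[0.07,0,0]],
  [[0,4.8,1.5],[0.07,0,0]],
  [[0,4.8,1],[0.07,0,0]],
  [[0,4.8,0],[0.07,0,0]],
])

```text
t: 13.4
tool_pos: [0.6384, -0.0268, 0.0769]
orientation: [-2.845, -0.241, 0.037]
wrist_force: [0.1, 0.1, -3.2]
opening: 0.161
```

Emit:
carry_out([
  [[0,0,0],[0,0,0]],
  [[0,0,0],[0,0,0]],
  [[0,0,0],[0,0,0]],
  [[0,0,0],[0,0,0]],
])

```text
t: 13.73
tool_pos: [0.6388, -0.0259, 0.0779]
orientation: [-2.85, -0.243, 0.035]
wrist_force: [-0.3, 0.1, -1.9]
opening: 0.163
```

```bash
python3 look.py n
```

```text
13.7333 [-0.28386023  0.09750241 -1.91171006] 0.1628989454012212
[ 0.63876791 -0.02592496  0.07791061] 9.735566914720387
TCP tray -0.0149 0.0 lip tray x,y,z 0.1276 0.0001 0.0458
floor plane z= [-0.3162 -0.0173 -0.0331] pitch deg -17.55 roll -0.99 z at X=.08: -0.0584 6540 xmax 0.1256
  pan rect ((63.5640754699707, 3.0082321166992188), (92.93524932861328, 127.56331634521484), 89.5123062133789) Xmin..max [0.0008 0.0017 0.1228 0.124 ] Y [-0.0422  0.0364]
  bar X [-0.0369  0.0349] Z top [0.00910226 0.01045429]
```

View pics/n.png

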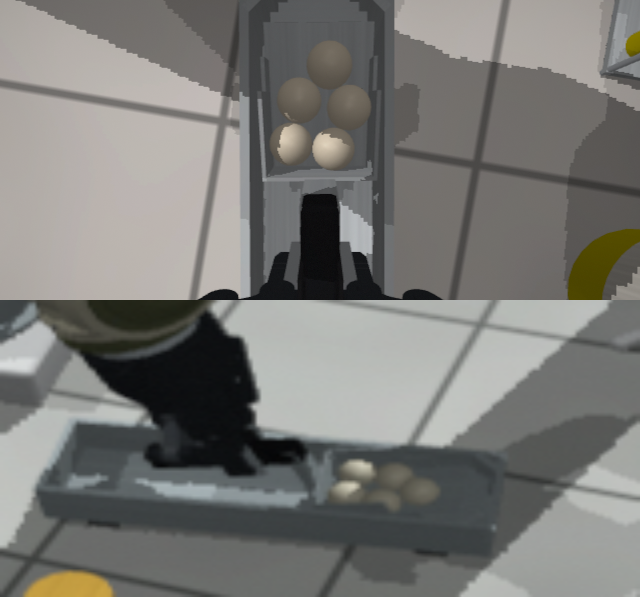

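All five balls are in the pan against the back wall, and none are left in the trough. I'll lift with the nose up.

```bash
python3 - <<'E'
from plan import *
p,R=pose()
z=R[:,2];print('tilt',np.rad2deg(np.arcsin(np.linalg.norm(z[:2]))))
T=Rtool(9.7,-16.9)
print('up in tool',(T.T@[0,0,1]).round(3))
rows([.6388,-.0259,.228],T,[([.46,-.10,.25],Rtool(-40,-16),18),([.405,-.225,.25],Rtool(-119.5,-14),18)],wmax=.09)
E
```

```text
tilt 16.167443139441296
up in tool [ 0.    -0.291 -0.957]
[[[-17.2,3.2,-3],[-0.001,0.022,0.076]],[[-16.8,4.4,-3.5],[-0.002,0.023,0.075]],[[-16.3,5.7,-3.8],[-0.001,0.022,0.076]],[[-15.8,6.9,-4.1],[-0.001,0.022,0.076]],[[-15.1,8.1,-4.5],[-0.002,0.023,0.075]]]
[[[-14.3,9.2,-4.7],[-0.001,0.022,0.076]],[[-13.5,10.3,-5.1],[-0.001,0.022,0.075]],[[-12.6,11.2,-5.4],[-0.002,0.023,0.076]],[[-11.5,12.2,-5.6],[-0.001,0.022,0.076]],[[-10.5,13.1,-5.9],[-0.001,0.022,0.075]]]
[[[-9.3,13.7,-6],[-0.002,0.023,0.076]],[[2.4,7.9,-2.3],[-0.002,0.022,0.084]],[[3.1,7.6,-2.1],[-0.002,0.023,0.084]],[[3.7,7.4,-2.1],[-0.001,0.022,0.083]],[[4.5,7,-2],[-0.002,0.023,0.084]]]
[[[5,6.7,-1.9],[-0.002,0.022,0.084]],[[5.6,6.2,-1.7],[-0.002,0.023,0.084]],[[6.2,5.7,-1.6],[-0.002,0.022,0.083]],[[6.6,5.2,-1.4],[-0.002,0.022,0.084]],[[7.1,4.6,-1.3],[-0.001,0.023,0.084]]]
[[[7.4,4,-1.1],[-0.002,0.022,0.084]],[[7.8,3.3,-1],[-0.002,0.023,0.083]],[[8.1,2.7,-0.7],[-0.002,0.022,0.084]],[[8.3,2,-0.6],[-0.002,0.022,0.084]],[[8.4,1.3,-0.3],[-0.001,0.023,0.084]]]
[[[8.5,0.6,-0.2],[-0.002,0.022,0.084]],[[8.6,-0.1,0],[-0.002,0.023,0.083]]]
27 rows
```

Emit:
carry_out([
  [[0,-1.5,-5],[0,0,0]],
  [[0,-3,-10],[0,0,0]],
  [[0,-5,-17],[0,0,0]],
  [[0,-6,-20],[0,0,0]],
  [[0,-6,-20],[0,0,0]],
])

```text
t: 14.25
tool_pos: [0.6389, -0.0264, 0.155]
orientation: [-2.85, -0.241, 0.034]
wrist_force: [0.3, 0.9, -1.9]
opening: 0.166
```

Emit:
carry_out([
  [[0,-6,-20],[0,0,0]],
  [[0,-6,-20],[0,0,0]],
  [[0,-5,-17],[0,0,0]],
  [[0,-3,-10],[0,0,0]],
  [[0,-1,-4],[0,0,0]],
])

```text
t: 14.67
tool_pos: [0.6392, -0.0262, 0.2296]
orientation: [-2.851, -0.242, 0.03]
wrist_force: [0.6, 1.0, -2.7]
opening: 0.16
```

```bash
python3 look.py o
```

```text
14.6667 [ 0.58873212  0.96107083 -2.67351792] 0.15980544565382399
[ 0.63922671 -0.02617521  0.22964208] 9.66390219629856
TCP tray -0.0153 -0.0004 lip tray x,y,z 0.1273 -0.0006 0.1974
floor plane z= [-0.3197 -0.0177 -0.0327] pitch deg -17.73 roll -1.01 z at X=.08: -0.0583 6678 xmax 0.1242
  pan rect ((78.39736938476562, -1.7843208312988281), (60.36819076538086, 91.8787612915039), 89.36000061035156) Xmin..max [0.0333 0.0336 0.1226 0.1236] Y [-0.0311  0.0276]
  bar X [-0.0368  0.0349] Z top [0.00912802 0.01050608]
```

View pics/o.png

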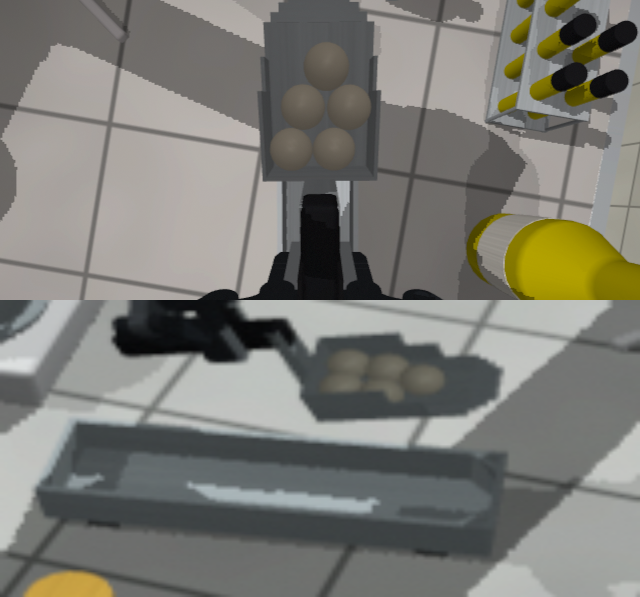

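All five balls are carried and the trough is empty. I'll swing round to the dish with the nose up.

Emit:
carry_out([
  [[-9,1.5,-1.5],[0,0.01,0.035]],
  [[-17,3.5,-3],[-0.0015,0.022,0.076]],
  [[-16.5,5,-3.5],[-0.0015,0.022,0.076]],
  [[-16,6,-4],[-0.0015,0.022,0.076]],
  [[-15.5,7.5,-4],[-0.0015,0.022,0.076]],
])

```text
t: 15.18
tool_pos: [0.5641, -0.0557, 0.2347]
orientation: [-2.852, 0.27, -0.035]
wrist_force: [0.7, -1.3, -1.7]
opening: 0.16
```

Emit:
carry_out([
  [[-15,8.5,-4.5],[-0.0015,0.022,0.076]],
  [[-14,9.5,-5],[-0.0015,0.022,0.076]],
  [[-13,10.5,-5],[-0.0015,0.022,0.076]],
  [[-12,11.5,-5.5],[-0.0015,0.022,0.076]],
  [[-11,12.5,-6],[-0.0015,0.022,0.076]],
])

```text
t: 15.6
tool_pos: [0.4829, -0.0883, 0.2455]
orientation: [-2.759, 0.829, -0.114]
wrist_force: [-0.3, -0.5, -1.6]
opening: 0.158
```

Emit:
carry_out([
  [[-9,13,-5],[-0.0015,0.022,0.076]],
  [[-3,10,-3],[-0.0015,0.022,0.08]],
  [[2,8,-2.3],[-0.0015,0.022,0.08]],
  [[3,8,-2],[-0.0015,0.022,0.084]],
  [[4,7,-2],[-0.0015,0.022,0.084]],
])

```text
t: 16.02
tool_pos: [0.448, -0.1243, 0.2472]
orientation: [-2.547, 1.397, -0.186]
wrist_force: [-0.1, 0.4, -2.1]
opening: 0.163
```

```bash
python3 - <<'E'
from plan import *
p,R=pose();y=np.rad2deg(np.arctan2(R[1,0],R[0,0]));t=np.rad2deg(np.arcsin(R[2,1]));print(p,y,t,R[:,2],status.state()['q'])
rows(p,R,[([.405,-.225,.25],Rtool(-119.5,-14),18)],wmax=.09)
E
```

```text
[ 0.44795741 -0.12434899  0.24722144] -57.472783730167826 -15.097488154505617 [ 0.2200279   0.13938771 -0.96548371] [-0.65757264  0.09639896  1.78321892  0.26762704  1.18295488  0.25350342]
[[[4.8,6.7,-2],[-0.001,0.021,0.081]],[[5.3,6.2,-1.9],[-0.002,0.021,0.08]],[[5.8,5.8,-1.8],[-0.001,0.021,0.081]],[[6.3,5.3,-1.6],[-0.001,0.02,0.08]],[[6.8,4.8,-1.5],[-0.002,0.021,0.081]]]
[[[7.1,4.3,-1.4],[-0.001,0.021,0.081]],[[7.5,3.6,-1.2],[-0.001,0.021,0.08]],[[7.8,3,-1],[-0.002,0.021,0.081]],[[8.1,2.4,-0.8],[-0.001,0.021,0.081]],[[8.2,1.7,-0.7],[-0.002,0.021,0.08]]]
[[[8.3,1.1,-0.5],[-0.001,0.021,0.081]],[[8.4,0.4,-0.3],[-0.001,0.02,0.08]],[[8.4,-0.3,-0.2],[-0.002,0.021,0.081]]]
13 rows
```

Emit:
carry_out([
  [[5,6.5,-2],[-0.0015,0.021,0.081]],
  [[5.5,6,-2],[-0.0015,0.021,0.081]],
  [[6,5.5,-1.8],[-0.0015,0.021,0.081]],
  [[6.5,5,-1.6],[-0.0015,0.021,0.081]],
  [[7,4.5,-1.5],[-0.0015,0.021,0.081]],
])

```text
t: 16.43
tool_pos: [0.4333, -0.1635, 0.2486]
orientation: [-2.226, 1.916, -0.244]
wrist_force: [-0.2, -0.2, -2.5]
opening: 0.165
```

Emit:
carry_out([
  [[7,4,-1.4],[-0.0015,0.021,0.081]],
  [[7.5,3.5,-1.2],[-0.0015,0.021,0.081]],
  [[8,3,-1],[-0.0015,0.021,0.081]],
  [[8,2.5,-0.8],[-0.0015,0.021,0.081]],
  [[8,1.5,-0.7],[-0.0015,0.021,0.081]],
])

```text
t: 16.85
tool_pos: [0.4173, -0.2019, 0.2498]
orientation: [-1.803, 2.368, -0.293]
wrist_force: [0.5, 0.2, -2.4]
opening: 0.161
```

Emit:
carry_out([
  [[8,1,-0.5],[-0.0015,0.021,0.081]],
  [[8,0.5,-0.3],[-0.0015,0.02,0.081]],
  [[5,0,0],[0,0.012,0.045]],
  [[2,0,0],[0,0.008,0.03]],
  [[0,0,0],[0,0,0]],
])

```text
t: 17.27
tool_pos: [0.4081, -0.2228, 0.2503]
orientation: [-1.518, 2.59, -0.318]
wrist_force: [-0.3, -0.2, -2.6]
opening: 0.162
```

```bash
cat > dish.py <<'E'
import sys
from sc import *
from station import *
n=sys.argv[1]
s=status.state();print(s['t'],s['wrist_force'],s['opening'],s['q'])
p,R=pose();y=np.rad2deg(np.arctan2(R[1,0],R[0,0]));t=-np.rad2deg(np.arcsin(np.clip((R@[0,-1,0])[2],-1,1)));
nose=R@[0,-1,0];na=np.arctan2(nose[1],nose[0])
lip=p+R@np.array([0,-.128,.0705]);D=np.array([.5135,-.291])
u=np.array([np.cos(na),np.sin(na)]);v=np.array([-u[1],u[0]])
print('TCP',p.round(4),'nose az',np.rad2deg(na).round(1),'nose-down tilt',t.round(1),'roll',np.rad2deg(np.arcsin(R[2,0])).round(1));print('lip rel dish: along',((lip[:2]-D)@u).round(4),'side',((lip[:2]-D)@v).round(4),'z',lip[2].round(4))
f=grab_frame('wrist');f2=grab_frame('scene');f3=grab_frame('top')
a=cv2.resize(f['frame'][:,:,::-1],(480,300));b=cv2.resize(f2['frame'][120:260,160:300,::-1],(300,300));c=cv2.resize(f3['frame'][140:260,370:490,::-1],(300,300))
cv2.imwrite(f'pics/{n}.png',np.vstack([np.hstack([a,np.zeros((300,120,3),np.uint8)]),np.hstack([b,c])]))
E
python3 dish.py p
```

```text
17.2667 [-0.29291271 -0.24785057 -2.57329021] 0.16194414779122365 [-0.78823027  0.04932317  1.82282053  0.07702384  1.03552567  1.26172761]
TCP [ 0.4081 -0.2228  0.2503] nose az -29.3 nose-down tilt -14.0 roll 0.0
lip rel dish: along 0.016 side 0.008 z 0.2128
```

View pics/p.png

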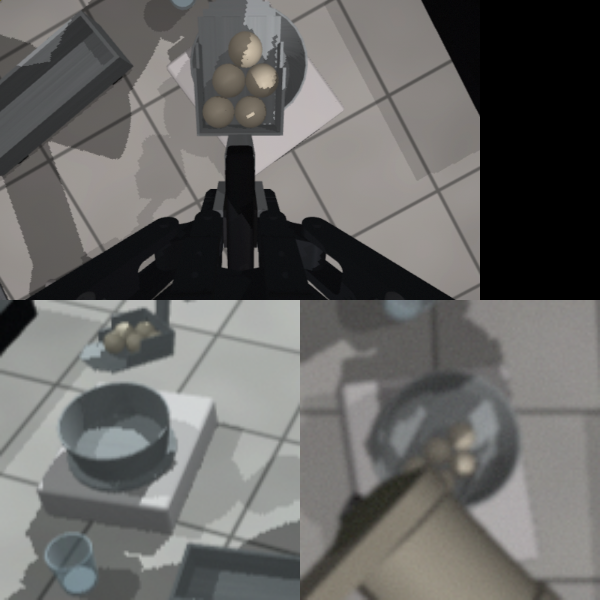

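The five balls are still in the pan, with the nose over the dish. I'll lower it, centre it and tip it slowly about the lip.

```bash
python3 - <<'E'
from plan import *
p,R=pose();yaw=-119.3
u=np.array([np.cos(np.deg2rad(-29.3)),np.sin(np.deg2rad(-29.3)),0]);D=np.array([.5135,-.291,0])
l=np.array([0,-.128,.0705])
w=[]
for s,z,t in((0,.150,-11),(-10,.128,-7),(-12,.118,0),(-12,.112,6),(-14,.105,13),(-15,.100,20),(-15,.095,28),(-14,.095,36),(-12,.1,44)):
    T=Rtool(yaw,t);L=D+u*s/1000;L[2]=z;w.append((L-T@l,T,20));print(t,w[-1][0].round(4))
rows(p,R,w,wmax=.065)
E
```

```text
-11 [ 0.3922 -0.2229  0.1948]
-7 [ 0.3865 -0.2197  0.1824]
0 [ 0.3914 -0.2225  0.1885]
6 [ 0.3984 -0.2264  0.1955]
13 [ 0.4064 -0.2309  0.2025]
20 [ 0.4166 -0.2366  0.21  ]
28 [ 0.4307 -0.2445  0.2173]
36 [ 0.4471 -0.2538  0.2273]
44 [ 0.4654 -0.264   0.2396]
[[[2.7,9.1,17],[-0.018,0,0.001]],[[2.7,8.8,17.1],[-0.018,0,0.001]],[[2.7,8.5,17.3],[-0.017,0,0.001]],[[0,4.4,5.5],[-0.035,0,0]],[[0,4.2,5.6],[-0.035,0,0]]]
[[[0,-3.2,-2.7],[-0.061,0,0]],[[0,-3,-2.9],[-0.061,0,0]],[[0,-4,-3.5],[-0.053,0,0]],[[0,-3.9,-3.7],[-0.052,0,0]],[[0,-4.1,-3.9],[-0.061,0,0]]]
[[[0,-3.9,-4.2],[-0.061,0,0]],[[0,-4.9,-5],[-0.061,0,0]],[[0,-4.5,-5.3],[-0.062,0,0]],[[0,-4.3,-4.1],[-0.046,0,0]],[[0,-4,-4.4],[-0.047,0,0]]]
[[[0,-3.9,-4.5],[-0.046,0,0]],[[0,-4,-5.9],[-0.047,0,0]],[[0,-3.7,-6],[-0.046,0,0]],[[0,-3.4,-6.2],[-0.047,0,0]],[[0,-3.2,-7.4],[-0.046,0,0]]]
[[[0,-2.9,-7.6],[-0.047,0,0]],[[0,-2.5,-7.8],[-0.046,0,0]]]
22 rows
```

Emit:
carry_out([
  [[2.7,9,17],[-0.018,0,0]],
  [[2.7,9,17],[-0.018,0,0]],
  [[2.7,8.5,17],[-0.018,0,0]],
  [[0,4.4,5.5],[-0.035,0,0]],
  [[0,4.2,5.5],[-0.035,0,0]],
])

```text
t: 17.83
tool_pos: [0.3862, -0.2199, 0.183]
orientation: [-1.558, 2.654, -0.159]
wrist_force: [-0.2, -0.5, -1.4]
opening: 0.16
```

```bash
python3 dish.py q
```

```text
17.8333 [-0.15656034 -0.47217825 -1.41881694] 0.15996560727544012 [-0.8013486   0.14027725  1.89597499  0.04028898  0.99131431  1.25858981]
TCP [ 0.3862 -0.2199  0.183 ] nose az -29.2 nose-down tilt -6.8 roll 0.0
lip rel dish: along -0.0104 side 0.0 z 0.1283
```

View pics/q.png

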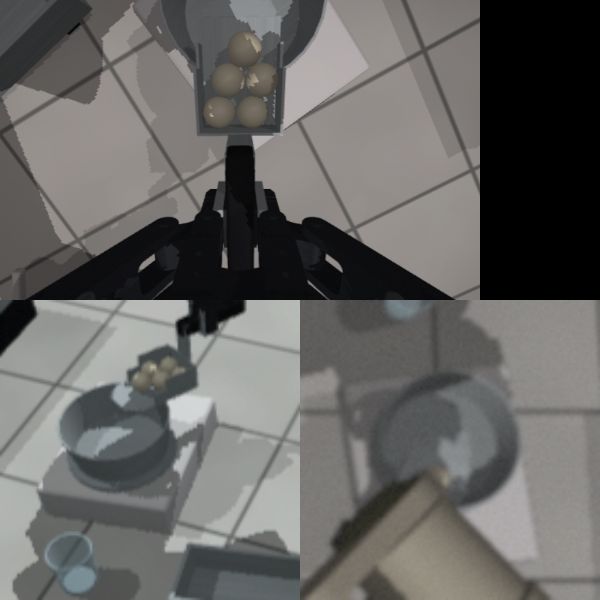

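The nose is inside the dish mouth and the pan is just above the near rim. I'll tip it now.

Emit:
carry_out([
  [[0,-3,-2.5],[-0.06,0,0]],
  [[0,-3,-3],[-0.06,0,0]],
  [[0,-4,-3.5],[-0.053,0,0]],
  [[0,-4,-3.5],[-0.053,0,0]],
  [[0,0,0],[0,0,0]],
])

```text
t: 18.4
tool_pos: [0.4001, -0.2279, 0.1974]
orientation: [1.563, -2.661, -0.134]
wrist_force: [0.3, -0.5, -2.9]
opening: 0.162
```

Emit:
carry_out([
  [[0,-4,-4],[-0.06,0,0]],
  [[0,0,0],[0,0,0]],
  [[0,0,0],[0,0,0]],
  [[0,-4,-4],[-0.06,0,0]],
  [[0,0,0],[0,0,0]],
])

```text
t: 18.82
tool_pos: [0.4068, -0.2315, 0.2034]
orientation: [1.526, -2.6, -0.289]
wrist_force: [1.3, -0.6, -1.4]
opening: 0.166
```

```bash
python3 dish.py r
```

```text
18.8167 [ 1.27660212 -0.5704433  -1.40843774] 0.1660122733958273 [-0.74126647  0.34648802  1.5808271  -0.05207486  1.43011656  1.35179192]
TCP [ 0.4068 -0.2315  0.2034] nose az -29.2 nose-down tilt 12.7 roll 0.1
lip rel dish: along -0.0128 side -0.0002 z 0.1065
```

View pics/r.png

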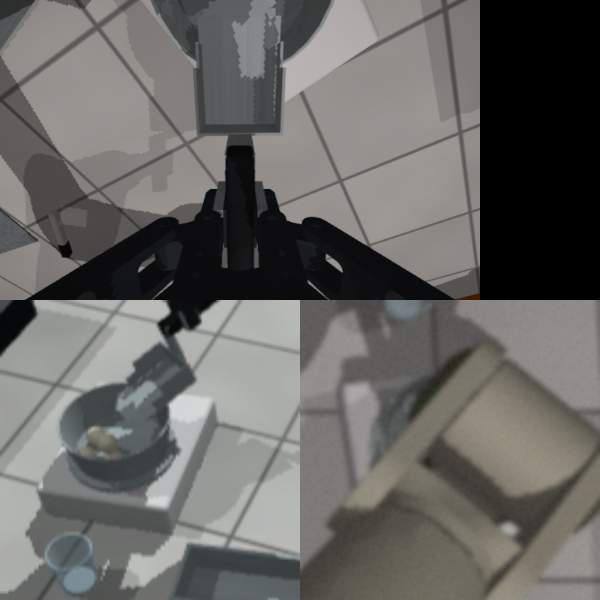

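The pan is empty and the balls are in the dish. I'll back off and check.

Emit:
carry_out([
  [[0,3,-13],[0,0,0]],
  [[0,5,-20],[0.05,0,0]],
  [[0,4,-20],[0.06,0,0]],
  [[0,10,-10],[0.06,0,0]],
  [[0,25,0],[0.05,0,0]],
])

```text
t: 19.38
tool_pos: [0.3769, -0.215, 0.2718]
orientation: [-1.59, 2.708, -0.01]
wrist_force: [-0.3, 0.5, -1.2]
opening: 0.165
```

```bash
python3 dish.py s; python3 - <<'E'
from plan import *
p,R=pose()
rows(p,R,[([.4495,-.0275,.20],Rtool(.8),40)],wmax=.12)
E
```

```text
19.3833 [-0.26350762  0.51378781 -1.19070164] 0.1653441576513281 [-7.89509037e-01  8.50219333e-02  1.70761339e+00 -6.32217539e-04
  1.34221490e+00  1.29062115e+00]
TCP [ 0.3769 -0.215   0.2718] nose az -29.2 nose-down tilt -0.4 roll 0.1
lip rel dish: along -0.0279 side -0.0005 z 0.2021
[[[-11,1.4,3.9],[0,0,-0.116]],[[-11.2,0.1,3.9],[0,0,-0.117]],[[-11,-1.2,3.9],[0,0,-0.116]],[[-10.9,-2.4,3.9],[0,0,-0.116]],[[-10.5,-3.7,3.9],[0,0,-0.117]]]
[[[-9.9,-4.9,3.9],[0.001,0,-0.116]],[[-9.4,-6,3.9],[0,0,-0.117]],[[-8.6,-7.1,3.9],[0,0,-0.116]],[[-7.7,-8,3.9],[0,0,-0.116]],[[-6.7,-8.9,3.9],[0,0,-0.117]]]
[[[-5.7,-9.6,3.9],[0,0,-0.116]],[[-4.5,-10.1,3.9],[0,0,-0.116]],[[-3.3,-10.6,3.9],[0,0,-0.117]],[[-2,-11,3.9],[0,0,-0.116]],[[-0.8,-11.1,3.9],[0.001,0,-0.116]]]
[[[0.5,-11.1,3.9],[0,0,-0.117]],[[1.9,-10.9,3.9],[0,0,-0.116]],[[3.1,-10.7,4],[0,0,-0.117]]]
18 rows
```

View pics/s.png

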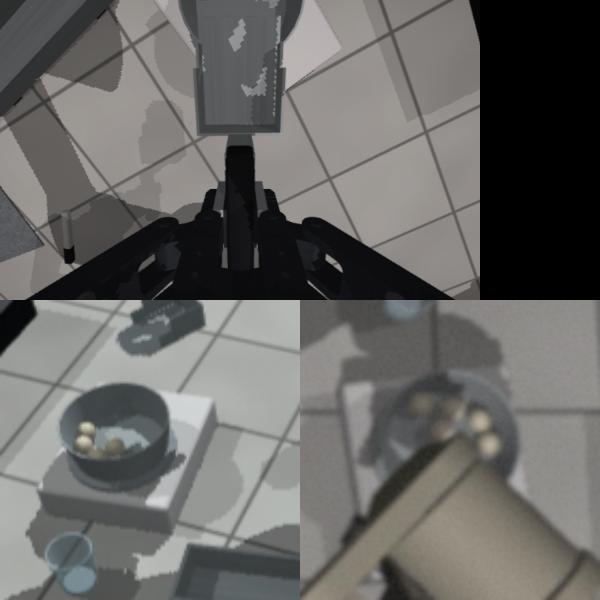

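The top view shows balls at (420,403), (452,408), (480,418) and (488,443), with more hidden. I'll count them once the arm is clear. Now I'll take the scoop back to its free patch of bench.

Emit:
carry_out([
  [[-11,1.4,3.9],[0,0,-0.1165]],
  [[-11,0,3.9],[0,0,-0.1165]],
  [[-11,-1,3.9],[0,0,-0.1165]],
  [[-11,-2.5,3.9],[0,0,-0.1165]],
  [[-10.5,-3.5,3.9],[0,0,-0.1165]],
])

```text
t: 19.95
tool_pos: [0.3969, -0.1623, 0.25]
orientation: [2.306, -2.131, -0.003]
wrist_force: [1.3, -0.3, -1.2]
opening: 0.16
```

Emit:
carry_out([
  [[-10,-5,3.9],[0,0,-0.1165]],
  [[-9.5,-6,3.9],[0,0,-0.1165]],
  [[-8.5,-7,3.9],[0,0,-0.1165]],
  [[-7.5,-8,3.9],[0,0,-0.1165]],
  [[-6.5,-9,3.9],[0,0,-0.1165]],
])

```text
t: 20.37
tool_pos: [0.4179, -0.1109, 0.2305]
orientation: [2.822, -1.379, -0.003]
wrist_force: [0.2, 0.4, -2.0]
opening: 0.163
```

Emit:
carry_out([
  [[-5.5,-9.5,3.9],[0,0,-0.1165]],
  [[-4.5,-10,3.9],[0,0,-0.1165]],
  [[-3.5,-10.5,3.9],[0,0,-0.1165]],
  [[-2,-11,3.9],[0,0,-0.1165]],
  [[-1,-11,3.9],[0,0,-0.1165]],
])

```text
t: 20.78
tool_pos: [0.4381, -0.0594, 0.2109]
orientation: [3.1, -0.511, -0.004]
wrist_force: [0.2, 0.7, -1.4]
opening: 0.165
```

Emit:
carry_out([
  [[0.5,-11,3.9],[0,0,-0.1165]],
  [[2,-11,3.9],[0,0,-0.1165]],
  [[3,-10.5,3.9],[0,0,-0.1165]],
  [[0,0,0],[0,0,0]],
  [[0,0,0],[0,0,0]],
])

```text
t: 21.2
tool_pos: [0.4501, -0.0291, 0.1994]
orientation: [-3.141, -0.023, 0.005]
wrist_force: [0.2, 0.2, -1.5]
opening: 0.161
```

```bash
cat > ck.py <<'E'
import sys
from sc import *
from station import *
s=status.state();print(s['t'],s['wrist_force'],s['opening'])
p,R=pose();print(p,'yaw',np.rad2deg(np.arctan2(R[1,0],R[0,0])),'tilt z',R[:,2].round(4))
f=grab_frame('wrist');f2=grab_frame('scene');f3=grab_frame('top')
np.savez('lw.npz',**f);np.savez('ls.npz',**f2);np.savez('lt.npz',**f3)
cv2.imwrite(f'pics/{sys.argv[1]}.png',np.vstack([cv2.resize(f2['frame'][120:320,160:480,::-1],None,fx=2,fy=1.5),cv2.resize(f3['frame'][100:300,140:480,::-1],(640,300))]))
meas([f,f2],p,R)
E
python3 ck.py t
```

```text
21.2 [ 0.22988468  0.15771233 -1.45358496] 0.16118907115605008
[ 0.4500887  -0.02911636  0.19937924] yaw 0.8249480540820994 tilt z [-3.1e-03  5.0e-04 -1.0e+00]
floor plane z= [-0.0038 -0.0028 -0.0685] pitch deg -0.22 roll -0.16 z at X=.08: -0.0688 12839 xmax 0.1245
  pan rect ((78.68870544433594, -1.821664810180664), (60.44080352783203, 91.61154174804688), 89.51429748535156) Xmin..max [0.0338 0.034  0.1229 0.1239] Y [-0.031   0.0277]
  bar X [-0.0365  0.0349] Z top [0.00918686 0.01064801]
floor plane z= [-0.0041  0.007  -0.0676] pitch deg -0.23 roll 0.4 z at X=.08: -0.0679 353 xmax 0.1281
  pan rect ((76.91897583007812, 0.31581878662109375), (102.11924743652344, 64.90959930419922), 0.3535859286785126) Xmin..max [0.0265 0.0268 0.1255 0.1275] Y [-0.0299  0.0322]
  bar X [-0.059   0.0346] Z top [0.00939254 0.01208862]
```

View pics/t.png

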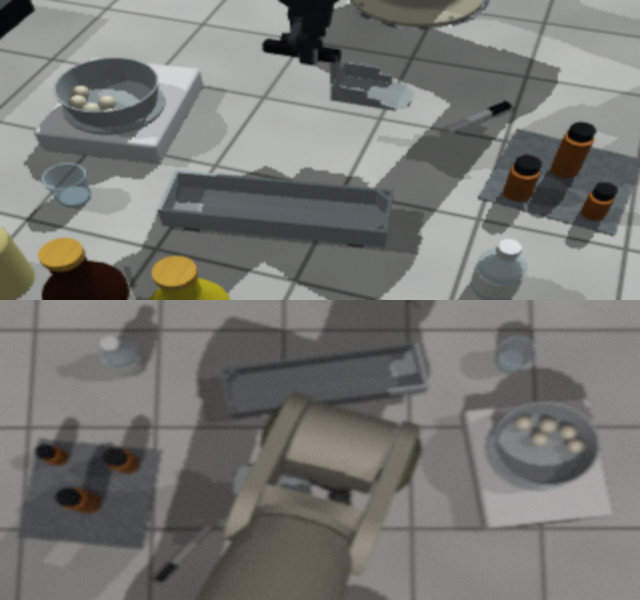

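All five balls lie in the dish in the top view: (523,424), (547,426), (568,433), (540,440) and (575,447). The trough is empty and the bystanders are in place. I'll lower the level scoop to the bench.

Emit:
carry_out([
  [[0,0,30],[0,0,0]],
  [[0,0,35],[0,0,0]],
  [[0,0,30],[0,0,0]],
  [[0,0,17],[0,0,0]],
  [[0,0,8],[0,0,0]],
])

```text
t: 21.77
tool_pos: [0.4485, -0.0293, 0.0777]
orientation: [-3.14, -0.023, 0.01]
wrist_force: [0.0, -0.3, -2.4]
opening: 0.161
```

Emit:
carry_out([
  [[0,0,2],[0,0,0]],
  [[0,0,1.5],[0,0,0]],
  [[0,0,1],[0,0,0]],
  [[0,0,0],[0,0,0]],
])

```text
t: 22.1
tool_pos: [0.4501, -0.0292, 0.076]
orientation: [-3.141, -0.026, 0.002]
wrist_force: [0.0, -0.7, -1.7]
opening: 0.165
```

Emit:
carry_out([
  [[0,0,1.5],[0,0,0]],
  [[0,0,1.5],[0,0,0]],
  [[0,0,0],[0,0,0]],
])

```text
t: 22.35
tool_pos: [0.4495, -0.029, 0.0722]
orientation: [-3.141, -0.026, 0.005]
wrist_force: [-0.1, 0.3, -1.7]
opening: 0.161
```

Emit:
carry_out([
  [[0,0,1],[0,0,0]],
  [[0,0,1],[0,0,0]],
  [[0,0,0],[0,0,0]],
])

```text
t: 22.6
tool_pos: [0.4494, -0.029, 0.0699]
orientation: [-3.141, -0.026, 0.005]
wrist_force: [0.2, -0.9, -1.5]
opening: 0.165
```

Emit:
carry_out([
  [[0,0,1],[0,0,0]],
  [[0,0,0],[0,0,0]],
  [[0,0,0],[0,0,0]],
])

```text
t: 22.85
tool_pos: [0.4496, -0.029, 0.0691]
orientation: [-3.141, -0.026, 0.005]
wrist_force: [0.3, 1.1, -1.2]
opening: 0.163
```

Emit:
carry_out([
  [[0,0,1],[0,0,0]],
  [[0,0,0],[0,0,0]],
  [[0,0,0],[0,0,0]],
])

```text
t: 23.1
tool_pos: [0.4497, -0.0293, 0.0688]
orientation: [-3.141, -0.027, 0.004]
wrist_force: [-3.4, -1.8, 9.2]
opening: 0.161
```

Contact. I'll release the scoop, go straight up and check.

Emit:
carry_out([
  [[0,0,-0.5],[0,0,0]],
  [[0,0,0],[0,0,0]],
  [[0,0,0],[0,0,0]],
  [[0,0,0],[0,0,0]],
  [[0,0,0],[0,0,0]],
], grip=-1)

```text
t: 23.52
tool_pos: [0.4495, -0.029, 0.0685]
orientation: [-3.141, -0.026, 0.005]
wrist_force: [-0.3, -0.3, -0.2]
opening: 0.86
```

Emit:
carry_out([
  [[0,0,0],[0,0,0]],
  [[0,0,-20],[0,0,0]],
  [[0,0,-35],[0,0,0]],
  [[0,0,-35],[0,0,0]],
  [[0,0,-35],[0,0,0]],
])

```text
t: 23.93
tool_pos: [0.4495, -0.0289, 0.1951]
orientation: [-3.141, -0.027, 0.006]
wrist_force: [0.8, -0.4, -0.2]
opening: 1.002
```

Emit:
carry_out([
  [[-35,0,0],[0,0,0]],
  [[-35,0,0],[0,0,0]],
  [[-20,0,0],[0,0,0]],
  [[0,0,0],[0,0,0]],
  [[0,0,0],[0,0,0]],
])

```text
t: 24.35
tool_pos: [0.3598, -0.0307, 0.1943]
orientation: [-3.141, -0.025, 0.003]
wrist_force: [-0.0, 0.3, 0.2]
opening: 1.001
```

```bash
python3 ck.py u; python3 - <<'E'
from fit import *
run({'scene':dict(np.load('ls.npz'))})
P,C=cloud(dict(np.load('ls.npz')))
q=P[(P[:,0]>.42)&(P[:,0]<.475)&(P[:,1]>.012)&(P[:,1]<.09)&(P[:,2]<.008)];print('pan floor z',np.percentile(q[:,2],[5,50,95]))
A=np.c_[q[:,:2],np.ones(len(q))];print(np.linalg.lstsq(A,q[:,2],rcond=None)[0])
for z0,z1 in((.1,.12),(.03,.06)):
    q=P[(P[:,0]>.38)&(P[:,0]<.47)&(P[:,1]>.26)&(P[:,1]<.36)&(P[:,2]>z0)&(P[:,2]<z1)]
    print('vial',len(q),q[:,2].max(),cv2.minEnclosingCircle((q[:,:2]*1000).astype(np.float32)))
E
```

```text
24.35 [-0.02357098  0.26954474  0.16486366] 1.00051666336909
[ 0.35979711 -0.03071842  0.19425939] yaw 0.918770976463576 tilt z [-1.9e-03  2.0e-04 -1.0e+00]
few
few
== scene
tray ((635.5093994140625, -11.450653076171875), (83.90493774414062, 270.0960998535156), 9.650531768798828) 0.05093608313293302
vialtop 0 [nan nan nan] ((0.0, 0.0), 0.0)
vialbody 0 [nan nan nan] ((0.0, 0.0), 0.0)
handle ((452.1640319824219, -40.80488204956055), (19.212125778198242, 94.14751434326172), 0.14358820021152496) 0.07613187101435323 0.08304102115476357
panwalls ((449.4781799316406, 30.865177154541016), (68.77999114990234, 65.40113830566406), 88.92977905273438)
dishrim [ 0.51349723 -0.29096765  0.06548331] 314
vb ((497.996337890625, 256.4342956542969), 17.516630172729492) 0.0908464283174677
vc ((509.30902099609375, 350.57269287109375), 14.93950080871582) 0.07500668671001069
pan floor z [-0.0022355   0.00084931  0.004153  ]
[-0.01831636 -0.00544013  0.00928452]
vial 134 0.1141699488575436 ((430.241455078125, 306.3292236328125), 16.957353591918945)
vial 112 0.05974157653237175 ((432.0166015625, 305.8173522949219), 17.66480255126953)fit.py:12: RuntimeWarning: Mean of empty slice.
  q=b(.56,.72,-.16,.14,.11,.14);print('vialtop',len(q),q.mean(0), cv2.minEnclosingCircle((q[:,:2]*1000).astype(np.float32)))
  ret = um.true_divide(
fit.py:13: RuntimeWarning: Mean of empty slice.
  q=b(.56,.72,-.16,.14,.066,.10);print('vialbody',len(q),q.mean(0),cv2.minEnclosingCircle((q[:,:2]*1000).astype(np.float32)))
```

View pics/u.png

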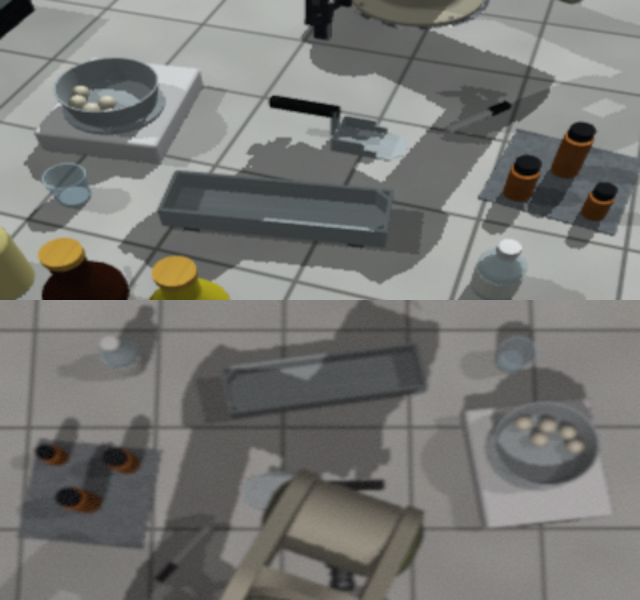

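The scoop is flat on the bench, the vial stands upright on the mat, the five balls are at rest in the dish, and the gripper is clear. I'll hand it in.

```bash
python3 -c "
from station import sign_off
print(sign_off())"
```

```text
the job is handed in; nothing more can be done
None
```

The job is done and handed in at about 24.5 s of the 72 s allowed; `sign_off()` gives no verdict.

- **What I did:**
  - I stood the tall vial on the mat.
  - I then picked up the scoop, gathered all five balls in one push and tipped them into the dish. The fingers stayed on the handle, above the rim and away from the balls.
  - I laid the scoop back where it started.
- **Last checks:**
  - **Vial:** it is upright at (0.431, 0.306), about 15 mm from my estimate of the mat centre.
  - **Balls:** the top view counts five in the dish and none in the trough.
  - **Scoop:** its pan floor reads about 1 mm above the bench. A rough plane fit gave at most 0.02 rad of tilt.
  - **Bystanders:** the two small vials measured within about 1 mm of their start positions. The reagent bottle, beaker and marker I judged only by eye, and they look unmoved.
  - **Gripper:** it is open and clear of everything.
- **Disagreements:** the top and scene cameras differ by about 4 mm in height, so contact heights came from the wrist force. My automatic scoop check found too few points on its last run, because the tool had moved away; the scoop figures above come from the scene camera instead. The scoop also slipped about 2 mm in the grip early on, with no visible effect.

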